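# Clip a test coupon on the rinse stand

### The job

Get the steel coupon ready for its rinse-down test: slide its hole end up the sloping deck of the rinse stand and under the sprung clip, letting the coupon's edge lift the clip, until it is fully home against the stop and lies flat and straight on the deck. Stand the smallest beaker upright on the bench so that the whole lower edge of the clipped coupon is over its mouth. Leave the other glassware where it stands.

Things in the scene. Friction and masses are not known exactly. Their poses are not given: they have to be found in the camera images.
- coupon_center (a point): Centre (mid-length, mid-thickness) of the loose coupon, a flat dark bare steel strip 150 x 38 x 5 mm, about 200 g, with a 7 mm hole near one end. x runs along its length to the hole end, z is the normal of its upper face. At first it lies flat across the white tube rack, hole end away from the robot, both ends overhanging the rack by 30 mm or more.
- coupon_hole_end (a point): Middle of the coupon's hole end (75 mm from the centre along x, mid-thickness). This end goes under the clip, against the stop.
- coupon_low_left (a point): One corner of the coupon's other end (without the hole), at (-75, +19) mm from its centre, mid-thickness. This end becomes the lower, dripping edge.
- coupon_low_right (a point): The other corner of that end, at (-75, -19) mm from the coupon's centre, mid-thickness.
- rack: White tube rack under the coupon, fixed: 62 mm from front to back (x), 186 mm long (y); origin under its centre. Its upper deck, on which the coupon's middle lies, is 64 mm over the bench; its end cheeks, 66 mm high, at y = +-93 mm.
- stand: The stand's grey base plate, fixed, 110 (x) x 100 (y) x 13 mm; origin under its centre, x horizontal along the deck. A column rises from it to the deck. The spot on the bench below the drip edge is 46 mm before the plate's front edge and 58 mm (horizontally) before the deck's lower end.
- deck: Rinse stand's fixed deck, a metal bar 24 mm wide, 8 mm thick, sloping up at 20 degrees away from the robot. Origin: on its upper face, mid-width, at the stop; x up the slope, y left, z out of the face. Stop: ledge 6.5 mm high, face at x = 0. The deck ends at x = -88 mm, so a coupon that is home overhangs it by 62 mm and 7 mm at each side. Knob under its left side at x = -46, out to y = +27 mm.
- drip (a point): Fixed point where the middle of the coupon's lower edge will be (underside) once the coupon is home: x = -150 mm in the deck's frame, 105 mm over the bench. Same axes as the deck.
- clip (a joint): Angle of the sprung clip (rad): bent steel strip 30 mm wide, hinged across the deck on a pin at x = +24, z = +10 mm of the deck. 0: shut, jaw line touching the deck at x = -16 mm; grows as it lifts, about 0.12 with the coupon under the jaw. It presses with about 2 N shut, 3 N with the coupon in; pushing the coupon in takes about 5 to 10 N.
- clip_lip (a point): Middle of the clip's upturned front lip; when shut it is at x = -44, z = +12 mm in the deck's frame, the guiding flare falling from there to the jaw line, so that the edge of a coupon sliding up along the deck runs in under it.
- beaker_center (a point): Centre (half-way up, 35 mm) of the small glass beaker, 61 x 58 mm over the rim and spout, 70 mm high, empty, open at the top; z is its upright axis. The mouth is about 54 mm across. It is the smallest of the beakers.
- large_beaker: Bystander: a glass beaker, 86 mm across, 98 mm high, loose; origin under its centre.
- vial_a: Bystander: a vial with white cap, 27 mm across, 60 mm high, loose; origin under its centre.
- vial_b: Bystander: a vial with white cap, 23 mm across, 51 mm high, loose; origin under its centre.
Things that resemble listed ones, but are neither listed nor needed, are in the scene too. Of the things shaped like the part that bears coupon_center, the dark steel one is meant.

How it is judged:
By the outcome, as a careful person would: the job done as asked, in the order asked, and still so for the second after the job is handed in, with the robot touching nothing.
It also fails if it takes over 54 s, if anything falls off the work surface, if the arm or the gripper's body presses on something with over 40 N, if the wrist force passes 120 N, or if a joint passes its speed limit or range.

### The arm

A 6-joint arm with a two-finger parallel gripper is mounted at the origin on a cart in front of the work surface, level with it; the furniture and walls round the work are solid. World frame = base frame: x ahead of the robot, y to its left, z up, the work surface at z = 0. Lengths are in m, angles in rad, forces in N, time in s.
With the tool pointing down it reaches from about 0.35 to 0.725 m from the base axis. Payload 4.3 kg.
Tool frame: the origin (TCP) lies on the front face of the gripper's body, between the roots of the fingers; the fingertips stand 73 mm ahead of it and the grasp point (between the pads) lies 54 mm ahead of it; z points along the fingers, y is the direction in which the jaws open and shut (so a half turn about z gives the same grasp; the last joint's range is limited). The gripper opens to 85 mm and grips with 20 to 120 N. Pads are 22 mm wide; open, the fingers measure 114 mm over their backs; the gripper's body (76 mm by 85 mm) begins 54 mm behind the grasp point. The pads swing forward as they close: fully open they stand 13 mm farther back than shut.
Start: joints at [1.134, 0.377, 0.081, 1.274, 0, 1.46], TCP at [0.185, 0.545, 0.304] pointing down, gripper open.
Joint ranges: [-2.72, 2.72], [-0.84, 1.66], [-1.02, 1.22], [-1.77, 2.12], [-1.37, 1.28], [-3.14, 3.14]. Speed limits (rad/s): [2.57, 2.57, 3.14, 3.14, 3.14, 3.14].

### API

Orientations are given as a 3x3 rotation matrix whose columns are the frame's x, y, z axes.
In Python, from workcell import monitor, viewer, job, nets gives the robot as it stands.
- The arm moves only by the shell command python3 -m creep 'ROWS' [OPENING]. ROWS is JSON, a list of rows, each a list of 2 entries, a list of its own where there are three numbers: the shift along the tool's x, y, z in mm, then the turn, a rotation vector about the tool's x, y, z in rad. In form: [[[tx, ty, tz], [rx, ry, rz]], ...]. A call has 1 to 10 rows; each row is the pose to reach, as a shift and turn from the pose commanded when the call began, along the tool's axes at that moment; what a row does not reach only later rows make up. A row lasts 1/10 s, in which the tool goes at most 50 mm and 8.59 degrees, less where a joint would pass 70% of its speed; a pose out of reach is approached as far as the arm can. A call with a gripper value outside its range is refused whole. OPENING is the finger opening in mm, from 0 to 85.4, set as the call begins (- or left out, the last holds). The fingers move at their own pace and stop on an object; the grip force is fixed at half the most. Time passes only in rows, so rows that repeat a pose let the fingers close. It gives the time, the measured TCP pose, the force and the opening at its end, in the units of the state.
- monitor.get_state(): the state, without advancing time (a new reading comes with each control period).
- viewer.grab_frame(name): name is "scene" or "top" or "wrist"; returns the picture (420x560x3 uint8, red, green, blue); there is no depth.
- viewer.get_calibration(name): a dict with "mtx" (3x3 intrinsics, pixels), "k1" (the pictures are not rectified: a ray, as slopes to the right and down, at radius r is drawn at 1 + k1 r^2 times it, then the intrinsics apply), "camera_from_world" (4x4, takes a point from world to camera coordinates); the wrist camera has in their place "mount" (4x4, takes a point from camera to tool coordinates, whose origin is the TCP and whose axes are the flange's). Camera axes: x right, y up, looking along -z (the intrinsics and any distortion apply to the point x, -y, -z); pixel columns grow to the right and rows downward; lengths in m; the calibration is good to about 2 mm. A picture is of the moment at which its call begins: read the wrist's pose just before it. get_calibration takes no time and is no camera call.
- job.close_job(): hands the job in, once; it reports no verdict.
Trained networks look in the newest picture that a camera, given by its name, has taken for a name from the list of things; names that differ only in an ending like _2 or _b are one class to them, and where a whole thing is asked for, a point or a joint stands for the part that bears it (a point fixed in the world has none). Each returns a list of dicts, best first, with "confidence" (0 to 1); they miss things now and then, are a little off and sometimes report something else, mostly with a low value. They report only what shows in the picture. A call takes as long as a camera call. They do not tell look-alikes from the thing itself.
- nets.cut_out(camera, thing): "mask" (420x560 bool, what is visible of it).
- nets.landmark_of(camera, thing): "at" ([x, y, z] in m, in world coordinates, good to about 4 mm: a listed point, or the origin of a listed thing).
The state is a dict: "clock": time; "joint_pos": joint angles; "joint_vel": joint speeds; "joint_efforts": joint torques, N m; "ee_pos": TCP position; "tool_rot": TCP orientation; "force": force on the tool from outside, world axes, zero at the start; "ft_torque": the same for the moment, N m; "gripper_width": finger opening in m.
Only numpy, scipy, OpenCV 4.12 (cv2) and the standard library are available. Lean on these libraries where they do the work, as an engineer would, in place of code of your own. Each camera call takes 0.05 s, during which the arm holds its last target.

## Working session

There is one attempt and no reset: what is moved stays moved. The work goes in short steps, Python scripts to look and compute and a shell command to move; the robot and the scene stay as the last step left them, time stands still between calls to the robot, and variables do not carry over. Pictures are saved under pics/ and viewed, and the job is handed in when it is done.

```bash
ls; mkdir -p pics; cat > h.py <<'E'
import numpy as np, cv2
from workcell import monitor, viewer, job, nets
np.set_printoptions(precision=4,suppress=True)
def save(n,f,img=None):
    im=viewer.grab_frame(n) if img is None else img
    cv2.imwrite('pics/'+f,cv2.cvtColor(im,cv2.COLOR_RGB2BGR)); return im
def cfw(n,st=None):
    c=viewer.get_calibration(n)
    if n!='wrist': return c,np.array(c['camera_from_world'])
    st=st or monitor.get_state()
    T=np.eye(4);T[:3,:3]=st['tool_rot'];T[:3,3]=st['ee_pos']
    return c,np.linalg.inv(T@np.array(c['mount']))
def proj(n,P,st=None):
    c,M=cfw(n,st);P=np.atleast_2d(P);q=(M[:3,:3]@P.T).T+M[:3,3]
    a=q[:,0]/-q[:,2];b=-q[:,1]/-q[:,2];r=a*a+b*b;f=1+c['k1']*r
    K=np.array(c['mtx']);return np.c_[K[0,0]*a*f+K[0,2],K[1,1]*b*f+K[1,2]]
def ray(n,uv,st=None):
    c,M=cfw(n,st);K=np.array(c['mtx']);uv=np.atleast_2d(uv).astype(float)
    d=np.c_[(uv[:,0]-K[0,2])/K[0,0],(uv[:,1]-K[1,2])/K[1,1]];u=d.copy()
    for _ in range(30): u=d/(1+c['k1']*(u**2).sum(1,keepdims=True))
    v=np.c_[u[:,0],-u[:,1],-np.ones(len(u))];R=M[:3,:3]
    return -R.T@M[:3,3], v@R
def onz(n,uv,z,st=None):
    o,d=ray(n,uv,st);z=np.broadcast_to(z,len(d));return o+d*((z-o[2])/d[:,2])[:,None]
E
python3 - <<'E'
from h import *
s=monitor.get_state();print({k:np.array(v) for k,v in s.items()})
for n in('scene','top','wrist'):
    save(n,n+'0.png')
    c=viewer.get_calibration(n);print(n,{k:np.array(v) for k,v in c.items()})
for n in('scene','top'):
    for t in ('coupon_center','coupon_hole_end','coupon_low_left','coupon_low_right','rack','stand','deck','drip','clip_lip','beaker_center','large_beaker','vial_a'):
        print(n,t,[(np.array(r['at']),round(r['confidence'],2)) for r in nets.landmark_of(n,t)])
print(monitor.get_state()['clock'])
E
```

```text
pics
{'clock': array(0.), 'joint_pos': array([ 1.1337,  0.3781,  0.0796,  1.2744, -0.    ,  1.4605]), 'joint_vel': array([ 0.0008,  0.0012,  0.0005, -0.0005, -0.0008, -0.0007]), 'joint_efforts': array([  0.0004, -46.3605,  26.9877,   0.0209,  -0.0004,   0.    ]), 'ee_pos': array([0.1844, 0.5441, 0.303 ]), 'tool_rot': array([[-0.9471,  0.3211, -0.0008],
       [ 0.3211,  0.9471, -0.0019],
       [ 0.0002, -0.002 , -1.    ]]), 'force': array([ 0.0453, -0.4329, -0.0688]), 'ft_torque': array([ 0.0489, -0.0487, -0.0424]), 'gripper_width': array(0.0853)}
scene {'mtx': array([[393.3239,   0.    , 280.0441],
       [  0.    , 393.3239, 209.2597],
       [  0.    ,   0.    ,   1.    ]]), 'k1': array(-0.1116), 'camera_from_world': array([[ 0.7773, -0.6291,  0.004 , -0.442 ],
       [ 0.4576,  0.5697,  0.6826, -0.331 ],
       [-0.4318, -0.5288,  0.7307, -0.7351],
       [ 0.    ,  0.    ,  0.    ,  1.    ]])}
top {'mtx': array([[485.8523,   0.    , 280.0257],
       [  0.    , 485.8523, 224.8253],
       [  0.    ,   0.    ,   1.    ]]), 'k1': array(-0.1488), 'camera_from_world': array([[ 0.02
[... 2342 characters left out ...]
ray([0.3511, 0.3812, 0.0028]), 0.79), (array([0.4798, 0.2095, 0.0652]), 0.75), (array([0.6202, 0.2525, 0.0671]), 0.55)]
top rack [(array([0.5438, 0.2574, 0.0035]), 0.95)]
top stand [(array([ 0.7029, -0.0025, -0.0028]), 0.83), (array([0.546 , 0.2379, 0.0604]), 0.67)]
top deck [(array([ 0.7495, -0.0084,  0.1569]), 0.57)]
top drip [(array([0.545 , 0.2569, 0.0023]), 0.21)]
top clip_lip [(array([ 0.7011, -0.0038,  0.1546]), 0.46), (array([0.4717, 0.2409, 0.0669]), 0.19)]
top beaker_center [(array([ 0.498 , -0.3181,  0.0366]), 0.62)]
top large_beaker [(array([ 0.7222,  0.2139, -0.0024]), 0.79)]
top vial_a [(array([ 0.7391, -0.1781, -0.0021]), 0.62), (array([ 0.6896, -0.1902, -0.002 ]), 0.45)]
1.35
```

View pics/scene0.png

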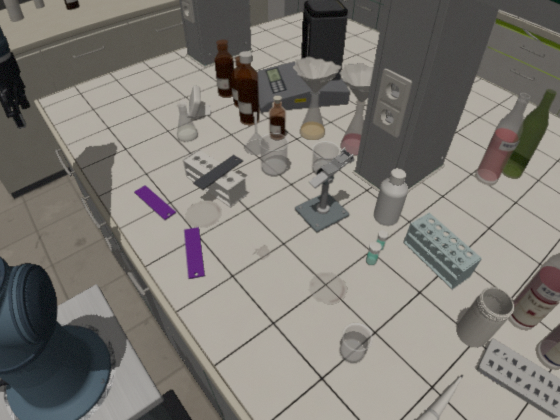

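View pics/top0.png

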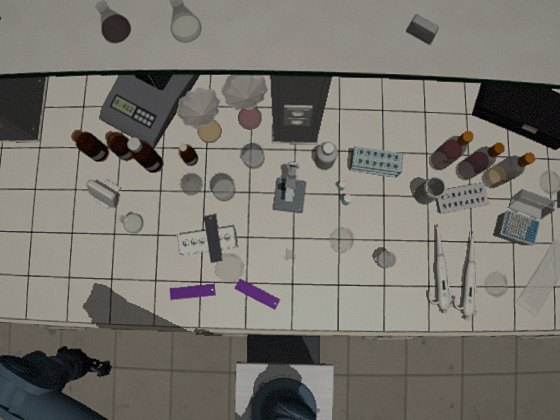

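View pics/wrist0.png

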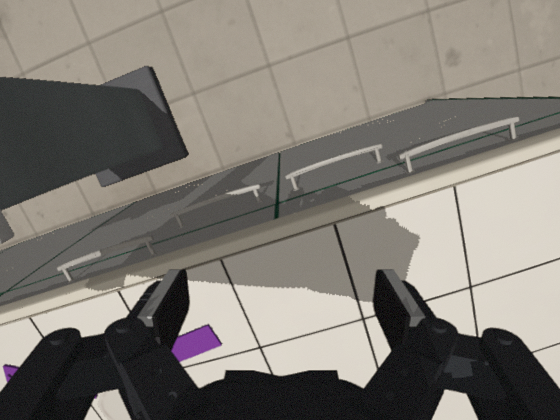

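The scene view shows the steel coupon on the white rack at about (218,170). The stand is at (322,205) with its clip at (330,170), and a small beaker is at (354,343). The two purple strips are look-alikes. I'll move the wrist camera over the coupon next.

```bash
python3 -m creep '[[[-43,-18,5],[0,0,-0.05]],[[-86,-36,10],[0,0,-0.1]],[[-128,-54,16],[0,0,-0.15]],[[-171,-73,21],[0,0,-0.2]],[[-214,-91,26],[0,0,-0.25]],[[-256,-109,32],[0,0,-0.3]],[[-299,-127,37],[0,0,-0.35]],[[-342,-145,42],[0,0,-0.4]],[[-384,-163,48],[0,0,-0.45]],[[-427,-182,53],[0,0,-0.489]]]' -
python3 - <<'E'
from h import *
print(np.array(monitor.get_state()['ee_pos']))
save('wrist','w1.png')
im=cv2.imread('pics/top0.png');cv2.imwrite('pics/top0z.png',cv2.resize(im[130:310,160:420],None,fx=3,fy=3,interpolation=cv2.INTER_CUBIC))
im=cv2.imread('pics/scene0.png');cv2.imwrite('pics/scene0z.png',cv2.resize(im[110:380,170:430],None,fx=2.2,fy=2.2,interpolation=cv2.INTER_CUBIC))
E
```

```text
clock: 2.35
ee_pos: [0.5318, 0.2338, 0.2508]
tool_rot: [[-0.987, -0.163, 0.0], [-0.163, 0.987, 0.0], [-0.0, 0.0, -1.0]]
force: [0.7, 0.6, 0.4]
gripper_width: 0.0852
[0.5318 0.2338 0.2508]
```

View pics/w1.png

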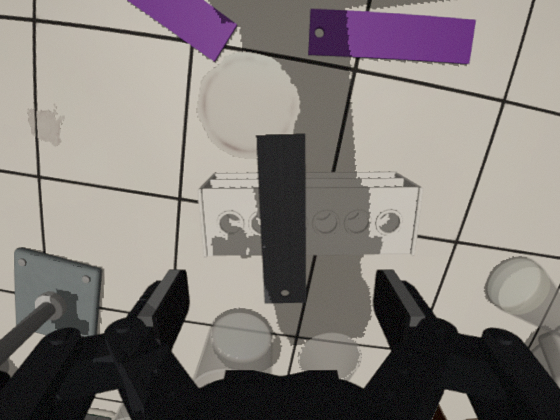

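View pics/top0z.png

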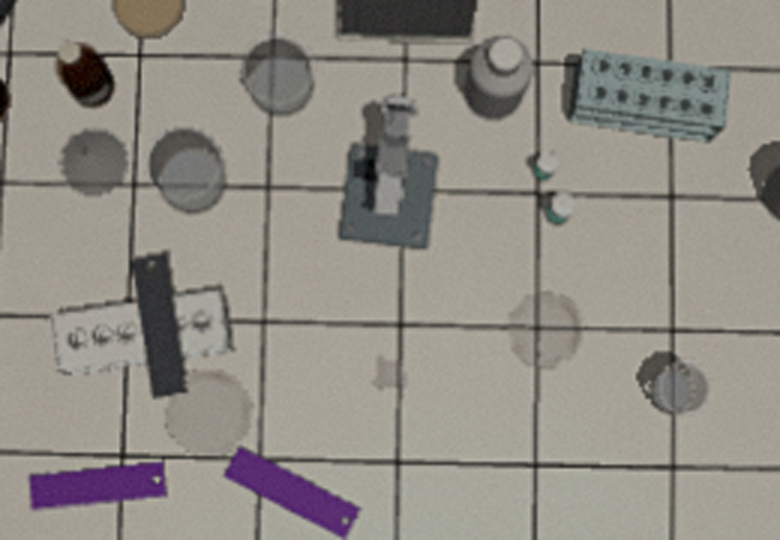

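View pics/scene0z.png

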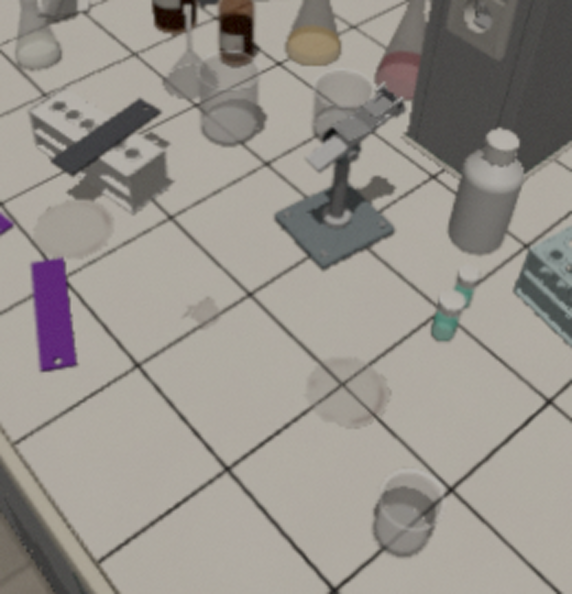

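```bash
python3 - <<'E'
from h import *
im=cv2.imread('pics/w1.png');g=im.max(2)
m=(g<70).astype(np.uint8);m[:125]=0;m[310:]=0;m[:,:250]=0;m[:,315:]=0
n,l,s,c=cv2.connectedComponentsWithStats(m);i=1+np.argmax(s[1:,4]);print(s[i])
m=(l==i).astype(np.uint8);cs=max(cv2.findContours(m,0,2)[0],key=len)
h=cv2.convexHull(cs);q=cv2.approxPolyDP(h,5,True)[:,0];print(q)
# undistorted fit on z=0.071 (upper face at rack 66+5?) try both
for z in(.069,.071):
    P=onz('wrist',cs[:,0].astype(float),z);r=cv2.minAreaRect((P[:,:2]*1000).astype(np.float32));print(z,r)
print(onz('top',[[289.5,254]],0), onz('wrist',[[47,122]],0))
P=onz('wrist',q.astype(float),.069);print(P)
E
```

```text
[ 257  134   58  176 7597]
[[257 136]
 [304 134]
 [314 255]
 [304 309]
 [271 302]
 [265 289]]
0.069 ((556.6903076171875, 235.9308319091797), (155.88253784179688, 44.34208297729492), 11.596117973327637)
0.071 ((555.9020385742188, 235.77523803710938), (154.63296508789062, 43.98664855957031), 11.596123695373535)
[[ 0.5088 -0.009   0.    ]] [[ 0.5087 -0.0125  0.    ]]
[[0.4847 0.2011 0.069 ]
 [0.4776 0.236  0.069 ]
 [0.5756 0.2625 0.069 ]
 [0.6305 0.2639 0.069 ]
 [0.6279 0.2332 0.069 ]
 [0.6154 0.2259 0.069 ]]
```

```bash
python3 - <<'E'
from h import *
im=cv2.imread('pics/w1.png')
cv2.imwrite('pics/w1z.png',cv2.resize(cv2.convertScaleAbs(im[125:315,235:335],alpha=2.5),None,fx=3.1,fy=3.1,interpolation=cv2.INTER_NEAREST))
E
```

```text
(no output)
```

View pics/w1z.png

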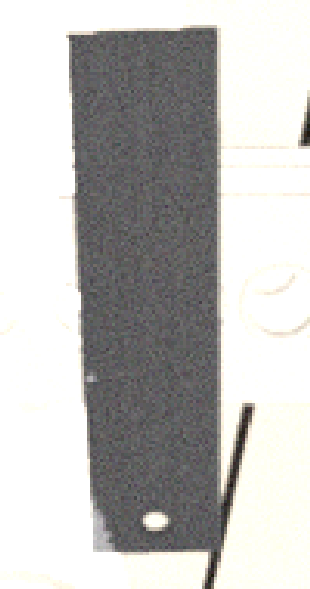

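```bash
python3 - <<'E'
from h import *
u=np.array([[257.3,136.5],[305,134.5],[264.7,302.7],[306,302.7]])
for z in(.069,.071):
    P=onz('wrist',u,z);print(P[:,:2]);lo=P[:2].mean(0);hi=P[2:].mean(0);print((lo+hi)/2,np.linalg.norm(hi-lo),np.linalg.norm(P[0]-P[1]),np.linalg.norm(P[2]-P[3]),np.degrees(np.arctan2(*(hi-lo)[1::-1])),np.degrees(np.arctan2(*(P[3]-P[1])[1::-1])),np.degrees(np.arctan2(*(P[2]-P[0])[1::-1])))
print(cfw('wrist')[0]['mount'] is None, monitor.get_state()['clock'])
E
```

```text
[[0.485  0.2014]
 [0.4779 0.2368]
 [0.6295 0.2276]
 [0.6236 0.2644]]
[0.554  0.2326 0.069 ] 0.1475879378666426 0.03615964625105233 0.03725646105577492 10.509595032529841 10.720381248392508 10.296750348554177
[[0.4848 0.2015]
 [0.4777 0.2367]
 [0.6282 0.2276]
 [0.6223 0.264 ]]
[0.5533 0.2324 0.071 ] 0.1464048369592903 0.035869781707190934 0.03695780417692044 10.50959503252984 10.72038124839252 10.296750348554182
False 2.4
```

```bash
python3 -m creep '[[[20,-2,30],[0,0,-0.01]],[[34,-4,65],[0,0,-0.02]],[[34,-4,95],[0,0,-0.02]],[[34,-4,120],[0,0,-0.02]],[[34,-4,130],[0,0,-0.02]],[[34,-4,133],[0,0,-0.02]]]' -
python3 - <<'E'
from h import *
save('wrist','w2.png')
E
```

```text
clock: 3.0
ee_pos: [0.4969, 0.2256, 0.117]
tool_rot: [[-0.983, -0.181, -0.002], [-0.181, 0.983, -0.001], [0.002, -0.0, -1.0]]
force: [-0.9, -0.9, 0.1]
gripper_width: 0.0854
```

View pics/w2.png

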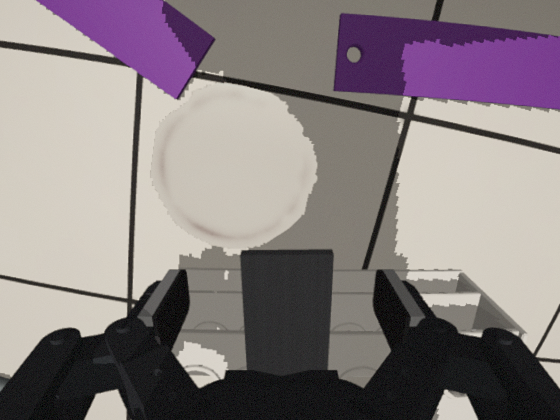

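```bash
python3 - <<'E'
from h import *
s=monitor.get_state();R=np.array(s['tool_rot']);p=np.array(s['ee_pos'])
P=onz('wrist',[[243,252],[333,251]],.069);print(P,np.linalg.norm(P[0]-P[1]));print((P-p)@R)
E
python3 -m creep '[[[0,0,0],[0,0,0]],[[0,0,0],[0,0,0]],[[0,0,0],[0,0,0]],[[0,0,0],[0,0,0]],[[0,0,0],[0,0,0]],[[0,0,0],[0,0,0]]]' 20
```

```text
[[0.4776 0.2067 0.069 ]
 [0.4707 0.2421 0.069 ]] 0.03600389782337109
[[ 0.023  -0.0152  0.0486]
 [ 0.0234  0.0208  0.0486]]
clock: 3.65
ee_pos: [0.4985, 0.2261, 0.1192]
tool_rot: [[-0.983, -0.181, 0.002], [-0.181, 0.983, 0.001], [-0.002, 0.001, -1.0]]
force: [-0.9, 0.5, 5.3]
gripper_width: 0.0368
```

```bash
python3 -m creep '[[[0,0,-15],[0,0,0]],[[0,0,-45],[0,0,0]],[[-5,-5,-80],[0,0,0.02]],[[-18,-25,-115],[0,0,0.07]],[[-35,-48,-140],[0,0,0.13]],[[-52,-70,-151],[0,0,0.19]],[[-67,-92,-151],[0,0,0.25]],[[-80,-110,-151],[0,0,0.286]],[[-82,-113,-151],[0,0,0.286]],[[-82,-113,-151],[0,0,0.286]]]' -
python3 - <<'E'
from h import *
s=monitor.get_state();print(np.array(s['ee_pos']))
save('wrist','w3.png')
for t in('deck','clip_lip','stand','coupon_low_left','coupon_low_right'):print(t,[(np.array(r['at']),round(r['confidence'],2)) for r in nets.landmark_of('wrist',t)])
E
```

```text
clock: 4.65
ee_pos: [0.5985, 0.129, 0.2682]
tool_rot: [[-0.995, 0.104, -0.002], [0.104, 0.995, 0.0], [0.002, 0.0, -1.0]]
force: [-0.5, 0.2, -2.4]
gripper_width: 0.0367
[0.5985 0.129  0.2682]
deck [(array([ 0.7406, -0.1795,  0.0022]), 0.38)]
clip_lip []
stand [(array([ 0.7061, -0.0003, -0.003 ]), 0.93)]
coupon_low_left [(array([0.5724, 0.1496, 0.216 ]), 0.97)]
coupon_low_right [(array([0.573 , 0.1156, 0.2136]), 0.74)]
```

View pics/w3.png

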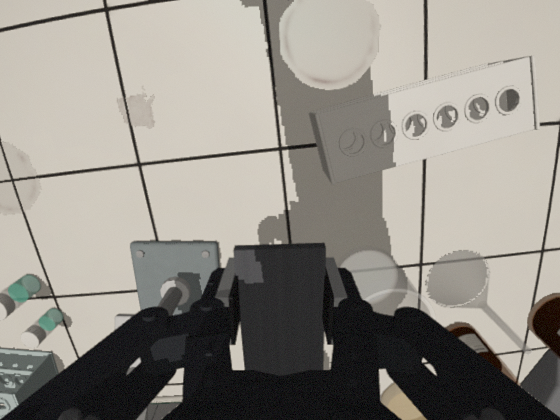

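```bash
python3 -m creep '[[[-35,14,0],[0,0,0]],[[-68,27,0],[0,0,0]],[[-68,27,0],[0,0,0]]]' -
python3 - <<'E'
from h import *
s=monitor.get_state();print(np.array(s['ee_pos']))
save('wrist','w4.png')
for t in('deck','clip_lip','stand','clip','coupon_low_left','coupon_low_right'):print(t,[(np.array(r['at']),round(r['confidence'],2)) for r in nets.landmark_of('wrist',t)])
E
```

```text
clock: 5.25
ee_pos: [0.6719, 0.1506, 0.2666]
tool_rot: [[-0.995, 0.102, 0.0], [0.102, 0.995, 0.0], [-0.0, 0.0, -1.0]]
force: [-0.5, -0.1, -2.7]
gripper_width: 0.0364
[0.6719 0.1506 0.2666]
deck [(array([ 0.7481, -0.007 ,  0.1594]), 0.94), (array([ 0.721 ,  0.214 , -0.0027]), 0.35)]
clip_lip [(array([ 0.704 , -0.0091,  0.1533]), 0.7)]
stand [(array([ 0.7067,  0.0008, -0.0017]), 0.63)]Traceback (most recent call last):
  File "<stdin>", line 4, in <module>
ValueError: it knows: beaker_center, clip_lip, coupon_center, coupon_hole_end, coupon_low_left, coupon_low_right, deck, drip, large_beaker, rack, stand, vial
```

View pics/w4.png

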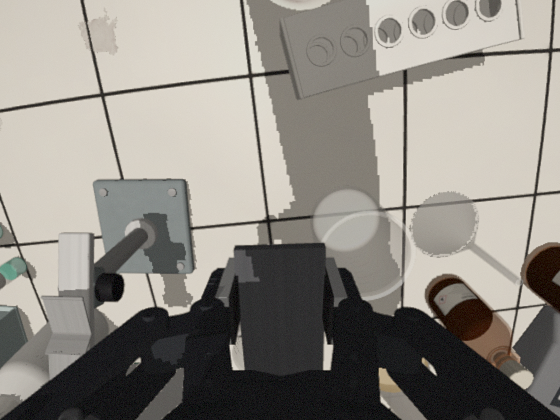

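```bash
python3 - <<'E'
from h import *
im=cv2.imread('pics/w4.png')
cv2.imwrite('pics/w4z.png',cv2.resize(im[170:390,20:200],None,fx=2.7,fy=2.7,interpolation=cv2.INTER_CUBIC))
E
```

```text
(no output)
```

View pics/w4z.png

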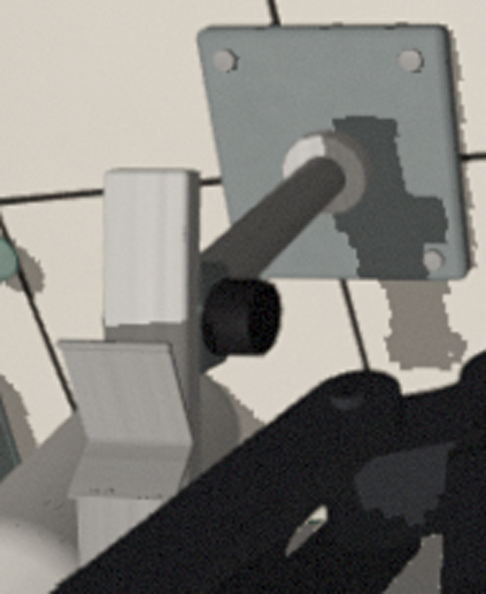

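```bash
cat >> h.py <<'E'
def Rz(a):
    c,s=np.cos(a),np.sin(a);return np.array([[c,-s,0],[s,c,0],[0,0,1]])
def deckR(yaw): 
    c,s=np.cos(np.radians(20)),np.sin(np.radians(20));return Rz(yaw)@np.array([[c,0,-s],[0,1,0],[s,0,c]])
E
python3 - <<'E'
from h import *
from scipy.optimize import least_squares
s=monitor.get_state();print(np.array(s['ee_pos']))
b=onz('wrist',[[95.2,181.9],[184.1,181.5],[192.6,272.2]],.013,s);print(b, np.linalg.norm(b[1]-b[0]),np.linalg.norm(b[2]-b[1]),np.degrees(np.arctan2(*(b[2]-b[1])[1::-1])),np.degrees(np.arctan2(*(b[1]-b[0])[1::-1]))-90)
L=np.array([[-88,-12,0],[-88,12,0],[-44,-15,12],[-44,15,12]])/1000
U=np.array([[59.6,233.3],[92.6,233.7],[42.2,297],[83,297.4]])
for fz in(0,1):
    def f(p):
        P=(deckR(p[2])@L.T).T+[p[0],p[1],.1563+(p[3] if fz else 0)]
        return (proj('wrist',P,s)-U).ravel()
    r=least_squares(f,[.748,-.008,-.1,0]);print(r.x,np.degrees(r.x[2]),r.fun.reshape(-1,2))
E
```

```text
[0.6684 0.1494 0.2691]
[[ 0.6442 -0.0445  0.013 ]
 [ 0.6542  0.0502  0.013 ]
 [ 0.759   0.039   0.013 ]] 0.09523523672408354 0.10537581837090758 -6.104626324433899 -6.014600304069447
[ 0.7426 -0.0112 -0.1377  0.    ] -7.887976830834977 [[ 0.3995 -0.7475]
 [-1.3058  0.1033]
 [ 0.4306 -0.7244]
 [ 0.4552  1.315 ]]
[ 0.7427 -0.0114 -0.1379 -0.0002] -7.901950412798094 [[ 0.416  -0.7143]
 [-1.323   0.1428]
 [ 0.4557 -0.7657]
 [ 0.4341  1.2795]]
```

```bash
cat >> h.py <<'E'
from scipy.spatial.transform import Rotation as Ro
CMD=[([-427,-182,53],[0,0,-.489]),([34,-4,133],[0,0,-.02]),([-82,-113,-151],[0,0,.286]),([-68,27,0],[0,0,0])]
def cmd(extra=()):
    p=np.array([.185,.545,.304]);a=np.arctan2(.3211,-.9471);R=np.c_[[np.cos(a),np.sin(a),0],[np.sin(a),-np.cos(a),0],[0,0,-1]]
    for t,r in list(CMD)+list(extra):
        p=p+R@np.array(t)/1000;R=R@Ro.from_rotvec(r).as_matrix()
    return p,R
def cst():
    p,R=cmd();return dict(ee_pos=p,tool_rot=R)
E
python3 - <<'E'
from h import *
from scipy.optimize import least_squares
print(cmd())
for i in range(3):
    s=monitor.get_state();print(np.array(s['ee_pos']))
s=cst()
L=np.array([[-88,-12,0],[-88,12,0],[-44,-15,12],[-44,15,12]])/1000
B=np.array([[-53.5,-48.5,13],[-53.5,48.5,13],[53.5,48.5,13]])/1000
U=np.array([[59.6,233.3],[92.6,233.7],[42.2,297],[83,297.4],[95.2,181.9],[184.1,181.5],[192.6,272.2]])
for mode in range(3):
    def f(p):
        P=(deckR(p[2])@L.T).T+[p[0],p[1],.1563]
        o=np.array([p[0],p[1],0])-Rz(p[2])@[.0397,0,0]
        Q=(Rz(p[2])@B.T).T+o
        s2=dict(s)
        if mode>=1: s2['ee_pos']=s['ee_pos']+[0,0,p[3]]
        e=(proj('wrist',np.r_[P,Q],s2)-U)
        if mode==2: e[4:]*=.0
        return e.ravel()
    r=least_squares(f,[.748,-.008,-.1,0]);print(r.x,np.degrees(r.x[2]));print(r.fun.reshape(-1,2))
E
```

```text
(array([0.6696, 0.1496, 0.269 ]), array([[-0.9946,  0.1037,  0.    ],
       [ 0.1037,  0.9946,  0.    ],
       [ 0.    ,  0.    , -1.    ]]))
[0.6684 0.1494 0.2691]
[0.6684 0.1494 0.2691]
[0.6684 0.1494 0.2691]
[ 0.7436 -0.0088 -0.1124  0.    ] -6.442082343054125
[[ 0.3389 -1.0025]
 [-1.4809 -0.9488]
 [ 1.6824 -0.7753]
 [ 1.5783  0.2855]
 [-2.0431  0.3105]
 [-0.4058  0.9323]
 [-0.719   2.0208]]
[ 0.7428 -0.0075 -0.1128 -0.0019] -6.4633022919214
[[ 0.0561 -1.1453]
 [-1.4851 -1.0772]
 [ 1.2226 -0.3309]
 [ 1.4961  0.7658]
 [-2.0302 -0.1091]
 [ 0.1813  0.542 ]
 [-0.1752  2.1828]]
[ 0.744  -0.0113 -0.1389  0.0003] -7.958479657169096
[[ 0.4102 -0.7199]
 [-1.325   0.1486]
 [ 0.4591 -0.7721]
 [ 0.4383  1.2855]
 [-0.     -0.    ]
 [-0.      0.    ]
 [-0.      0.    ]]
```

```bash
cat >> h.py <<'E'
DO=np.array([.745,-.0085,.1563]);DY=np.radians(-6.3)
def tgt(d):  # desired TCP deck coords mm -> pose
    D=deckR(DY);return DO+D@np.array(d)/1000, np.c_[-D[:,0],D[:,1],-D[:,2]]
def rel(p,R,p2,R2): return (R.T@(p2-p)*1000).round(1), Ro.from_matrix(R.T@R2).as_rotvec().round(4)
E
python3 - <<'E'
from h import *
p,R=cmd()
for d in([-191,0,75],[-191,0,56]): print(tgt(d)[0],rel(p,R,*tgt(d)))
E
```

```text
[0.5411 0.014  0.1615] (array([ 113.7, -148.2,  107.5]), array([ 0.0011, -0.3491,  0.006 ]))
[0.5476 0.0133 0.1436] (array([ 107.2, -148.2,  125.4]), array([ 0.0011, -0.3491,  0.006 ]))
```

```bash
python3 -m creep '[[[28,-10,0],[0,-0.03,0]],[[58,-30,0],[0,-0.08,0.002]],[[85,-60,0],[0,-0.14,0.004]],[[105,-95,5],[0,-0.2,0.006]],[[114,-125,20],[0,-0.26,0.006]],[[114,-145,45],[0,-0.32,0.006]],[[114,-148,75],[0.001,-0.349,0.006]],[[114,-148,98],[0.001,-0.349,0.006]],[[114,-148,107],[0.001,-0.349,0.006]],[[114,-148,107],[0.001,-0.349,0.006]]]' -
sed -i 's/^CMD=\[/CMD=[/; s/(\[-68,27,0\],\[0,0,0\])\]/([-68,27,0],[0,0,0]),([114,-148,107],[.001,-.349,.006])]/' h.py
python3 - <<'E'
from h import *
print(cmd())
s=monitor.get_state();print(np.array(s['ee_pos']),np.array(s['tool_rot']),np.array(s['force']),np.array(s['ft_torque']))
save('wrist','w5.png');save('scene','s5.png')
im=cv2.imread('pics/s5.png');cv2.imwrite('pics/s5z.png',cv2.resize(im[100:300,200:440],None,fx=3,fy=3,interpolation=cv2.INTER_CUBIC))
E
```

```text
clock: 6.45
ee_pos: [0.5385, 0.0141, 0.1609]
tool_rot: [[-0.935, 0.11, 0.337], [0.103, 0.994, -0.037], [-0.339, 0.0, -0.941]]
force: [-0.2, -0.2, -3.6]
gripper_width: 0.0365
(array([0.5409, 0.0142, 0.162 ]), array([[-0.934 ,  0.1097,  0.3399],
       [ 0.1031,  0.994 , -0.0375],
       [-0.342 ,  0.0001, -0.9397]]))
[0.5385 0.0141 0.1609] [[-0.9351  0.1096  0.3371]
 [ 0.1031  0.994  -0.0371]
 [-0.3392  0.0001 -0.9407]] [-0.2039 -0.2452 -3.6302] [0.0442 0.6038 0.0138]
```

View pics/w5.png

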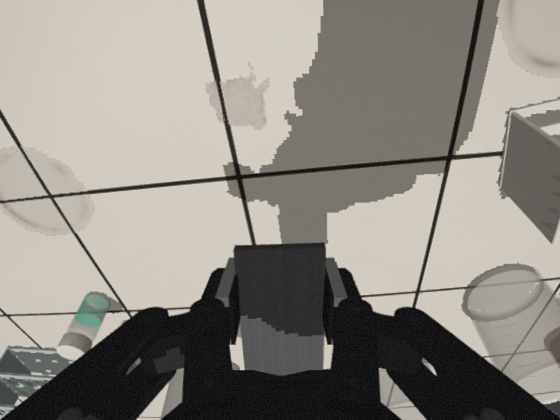

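View pics/s5z.png

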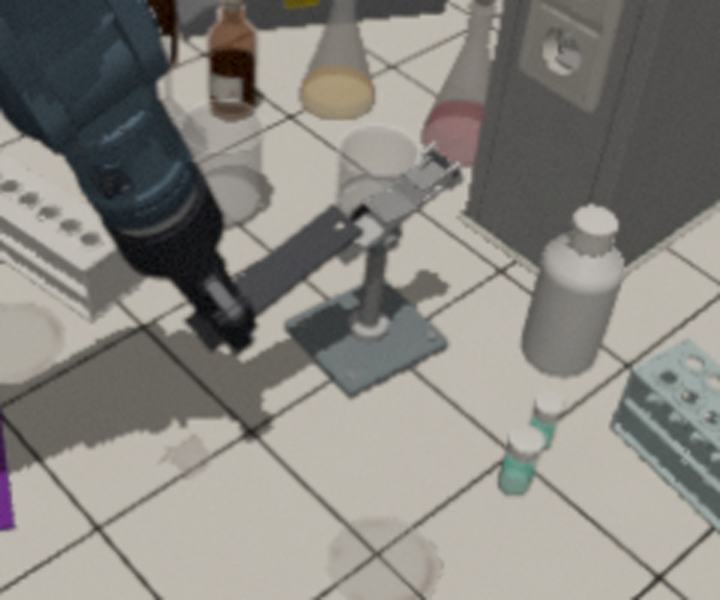

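```bash
cat >> h.py <<'E'
def overlay(cam,png,out,box,f,coupon=True,p=None,R=None):
    im=cv2.imread(png);x0,y0,x1,y1=box
    z=cv2.resize(im[y0:y1,x0:x1],None,fx=f,fy=f,interpolation=cv2.INTER_CUBIC)
    D=deckR(DY)
    def dr(P,c,cl=True):
        q=((proj(cam,P)-[x0-.5,y0-.5])*f).round().astype(int);cv2.polylines(z,[q[:,None]],cl,c,1)
    dk=lambda L:(D@(np.array(L)/1000.).T).T+DO
    dr(dk([[-88,-12,0],[-88,12,0],[0,12,0],[0,-12,0]]),(0,0,255))
    dr(dk([[-44,-15,12],[-44,15,12],[-16,15,0],[-16,-15,0]]),(0,255,255))
    dr(dk([[-150,0,0],[-88,0,0]]),(0,255,0),False)
    if coupon:
        if p is None:p,R=cmd()
        C=np.array([[24.5,-19,50],[24.5,19,50],[-125.5,19,50],[-125.5,-19,50]])/1000.
        dr((R@C.T).T+p,(255,0,255))
    cv2.imwrite(out,z)
E
python3 - <<'E'
from h import *
overlay('scene','pics/s5.png','pics/s5o.png',(250,130,390,240),5)
E
```

```text
(no output)
```

View pics/s5o.png

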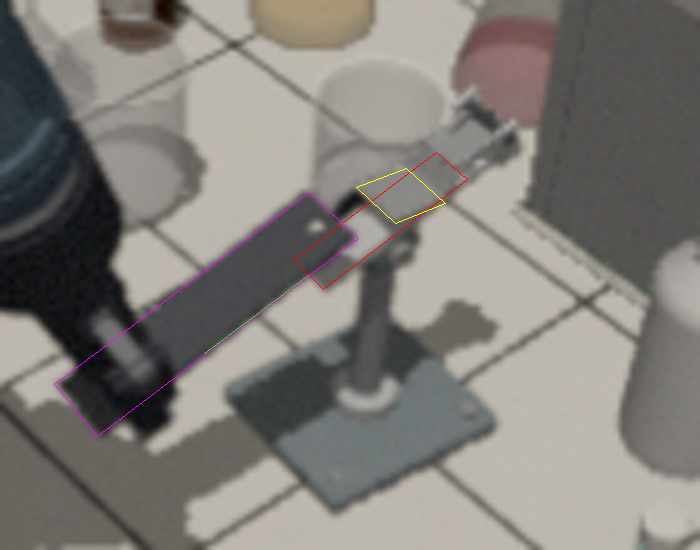

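```bash
python3 -m creep '[[[0,0,6],[0,0,0]],[[0,0,12],[0,0,0]],[[0,0,15],[0,0,0]],[[0,0,15],[0,0,0]]]' - ; python3 -m creep '[[[0,0,2],[0,0,0]],[[0,0,2],[0,0,0]]]' -; python3 -m creep '[[[0,0,2],[0,0,0]],[[0,0,2],[0,0,0]]]' -
```

```text
clock: 6.95
ee_pos: [0.5455, 0.0134, 0.1472]
tool_rot: [[-0.934, 0.11, 0.339], [0.103, 0.994, -0.037], [-0.341, 0.0, -0.94]]
force: [0.3, -0.5, -3.0]
gripper_width: 0.036
clock: 7.15
ee_pos: [0.5463, 0.0133, 0.1457]
tool_rot: [[-0.934, 0.11, 0.34], [0.103, 0.994, -0.037], [-0.342, 0.0, -0.94]]
force: [-0.2, 0.3, -1.7]
gripper_width: 0.0364
clock: 7.35
ee_pos: [0.5471, 0.0132, 0.1441]
tool_rot: [[-0.934, 0.11, 0.34], [0.103, 0.994, -0.037], [-0.342, 0.0, -0.94]]
force: [-0.9, -0.5, -1.8]
gripper_width: 0.0362
```

```bash
python3 -m creep '[[[0,0,1],[0,0,0]],[[0,0,1],[0,0,0]]]' -; sed -i 's/(\[114,-148,107\],\[.001,-.349,.006\])\]/([114,-148,107],[.001,-.349,.006]),([0,0,20],[0,0,0])]/' h.py
python3 - <<'E'
from h import *
s=monitor.get_state();print(np.array(s['force']),np.array(s['ft_torque']))
save('scene','s6.png');overlay('scene','pics/s6.png','pics/s6o.png',(250,130,390,240),5,False)
print(np.array(monitor.get_state()['force']),np.array(monitor.get_state()['ft_torque']))
E
```

```text
clock: 7.55
ee_pos: [0.5475, 0.0131, 0.1432]
tool_rot: [[-0.934, 0.11, 0.34], [0.103, 0.994, -0.037], [-0.342, 0.0, -0.94]]
force: [-0.3, 0.8, -1.7]
gripper_width: 0.0361
[-0.276   0.8222 -1.6515] [ 0.0854  0.356  -0.0283]
[-0.0455 -0.1005 -1.6972] [0.0388 0.4025 0.0207]
```

View pics/s6o.png

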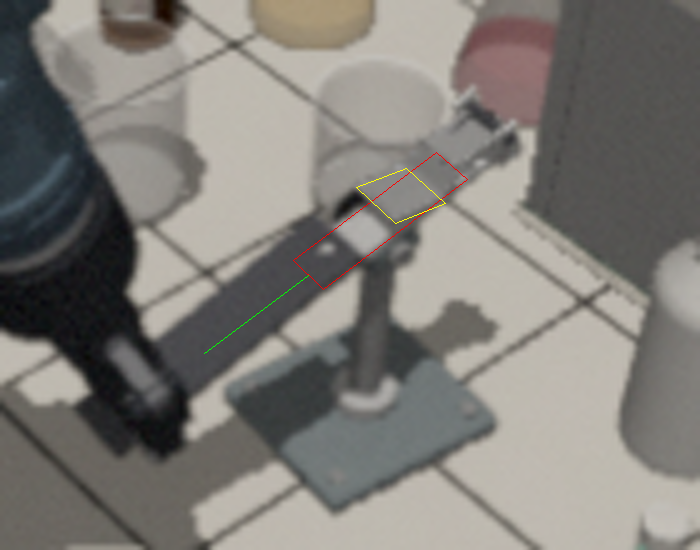

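```bash
python3 -m creep '[[[-8,0,0],[0,0,0]],[[-16,0,0],[0,0,0]],[[-24,0,0],[0,0,0]],[[-24,0,0],[0,0,0]]]' - ; python3 -m creep '[[[-5,0,0],[0,0,0]],[[-10,0,0],[0,0,0]],[[-14,0,0],[0,0,0]],[[-14,0,0],[0,0,0]]]' -
python3 - <<'E'
from h import *
save('scene','s7.png');overlay('scene','pics/s7.png','pics/s7o.png',(250,130,390,240),5,False)
E
```

```text
clock: 8.0
ee_pos: [0.5722, 0.0103, 0.1527]
tool_rot: [[-0.933, 0.11, 0.343], [0.103, 0.994, -0.038], [-0.345, 0.0, -0.938]]
force: [0.1, 0.9, -1.7]
gripper_width: 0.0366
clock: 8.4
ee_pos: [0.5834, 0.0092, 0.1564]
tool_rot: [[-0.934, 0.11, 0.341], [0.103, 0.994, -0.037], [-0.343, 0.0, -0.939]]
force: [0.1, 0.3, -0.9]
gripper_width: 0.0365
```

View pics/s7o.png

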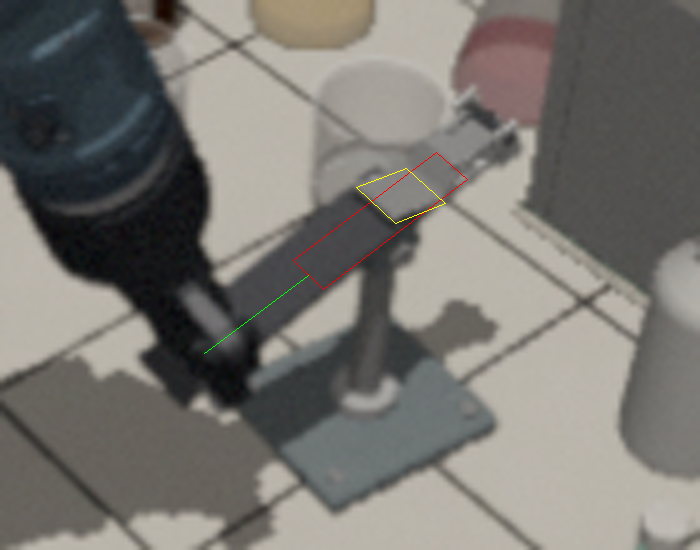

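```bash
python3 -m creep '[[[-4,0,0],[0,0,0]],[[-8,0,0],[0,0,0]],[[-8,0,0],[0,0,0]]]' - ; python3 -m creep '[[[-4,0,0],[0,0,0]],[[-7,0,0],[0,0,0]],[[-7,0,0],[0,0,0]]]' -
```

```text
clock: 8.75
ee_pos: [0.5899, 0.0084, 0.1587]
tool_rot: [[-0.934, 0.11, 0.339], [0.103, 0.994, -0.037], [-0.341, 0.0, -0.94]]
force: [-4.1, 0.8, 0.7]
gripper_width: 0.0364
clock: 9.05
ee_pos: [0.5965, 0.0077, 0.1611]
tool_rot: [[-0.934, 0.11, 0.339], [0.103, 0.994, -0.037], [-0.341, 0.0, -0.94]]
force: [-4.1, 1.0, 1.3]
gripper_width: 0.0364
```

```bash
python3 -m creep '[[[-3,0,0],[0,0,0]],[[-6,0,0],[0,0,0]],[[-6,0,0],[0,0,0]]]' - ; python3 -m creep '[[[-3,0,0],[0,0,0]],[[-3,0,0],[0,0,0]]]' -
python3 - <<'E'
from h import *
save('scene','s8.png');overlay('scene','pics/s8.png','pics/s8o.png',(250,130,390,240),5,False)
E
```

```text
clock: 9.35
ee_pos: [0.6025, 0.0071, 0.1634]
tool_rot: [[-0.934, 0.11, 0.34], [0.103, 0.994, -0.037], [-0.342, 0.0, -0.94]]
force: [-4.6, 0.8, 1.2]
gripper_width: 0.0369
clock: 9.55
ee_pos: [0.6052, 0.0068, 0.1643]
tool_rot: [[-0.934, 0.109, 0.34], [0.103, 0.994, -0.037], [-0.342, 0.0, -0.94]]
force: [-4.1, 0.9, 2.4]
gripper_width: 0.0361
```

View pics/s8o.png

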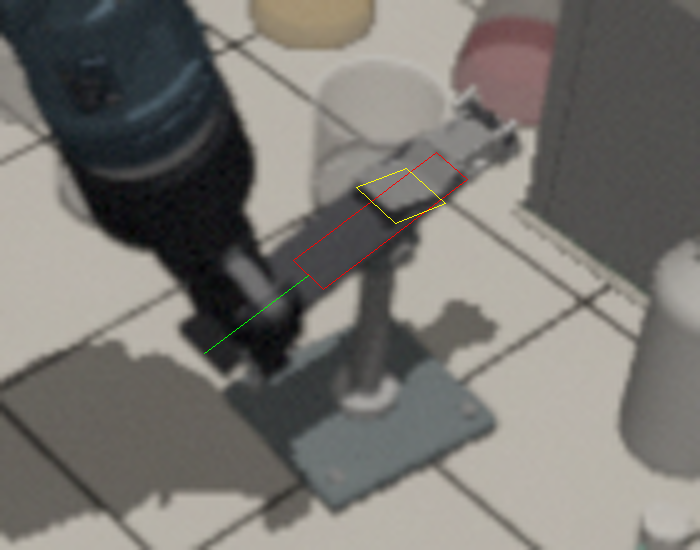

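Tip is under the clip and the clip has lifted. I'll keep pushing toward the stop in small steps.

```bash
for i in 1 ; do python3 -m creep '[[[-2,0,0],[0,0,0]],[[-2,0,0],[0,0,0]]]' -; done; python3 -m creep '[[[-2,0,0],[0,0,0]],[[-2,0,0],[0,0,0]]]' -;python3 -m creep '[[[-2,0,0],[0,0,0]],[[-2,0,0],[0,0,0]]]' -
```

```text
clock: 9.8
ee_pos: [0.607, 0.0065, 0.165]
tool_rot: [[-0.934, 0.11, 0.34], [0.103, 0.994, -0.037], [-0.342, 0.0, -0.94]]
force: [-4.6, 0.5, 1.3]
gripper_width: 0.0366
clock: 10.0
ee_pos: [0.6082, 0.0064, 0.1653]
tool_rot: [[-0.935, 0.11, 0.338], [0.103, 0.994, -0.037], [-0.34, 0.0, -0.94]]
force: [-6.3, 0.9, 2.6]
gripper_width: 0.0369
clock: 10.2
ee_pos: [0.6085, 0.0064, 0.1652]
tool_rot: [[-0.936, 0.11, 0.335], [0.103, 0.994, -0.037], [-0.337, 0.0, -0.941]]
force: [-10.3, 2.4, 4.4]
gripper_width: 0.0366
```

```bash
python3 -m creep '[[[-2,0,0],[0,0,0]],[[-4,0,0],[0,0,0]],[[-4,0,0],[0,0,0]]]' -
python3 - <<'E'
from h import *
save('scene','s9.png');overlay('scene','pics/s9.png','pics/s9o.png',(250,130,390,240),5,False)
save('wrist','w9.png');s=monitor.get_state();print({k:np.array(s[k]) for k in('ee_pos','force','ft_torque')})
E
```

```text
clock: 10.5
ee_pos: [0.6095, 0.0066, 0.1649]
tool_rot: [[-0.938, 0.108, 0.33], [0.102, 0.994, -0.036], [-0.332, 0.0, -0.943]]
force: [-17.0, 2.9, 8.2]
gripper_width: 0.0362
{'ee_pos': array([0.6094, 0.0066, 0.1649]), 'force': array([-17.2979,   2.1329,   6.7856]), 'ft_torque': array([0.3896, 2.6313, 0.2983])}
```

View pics/s9o.png

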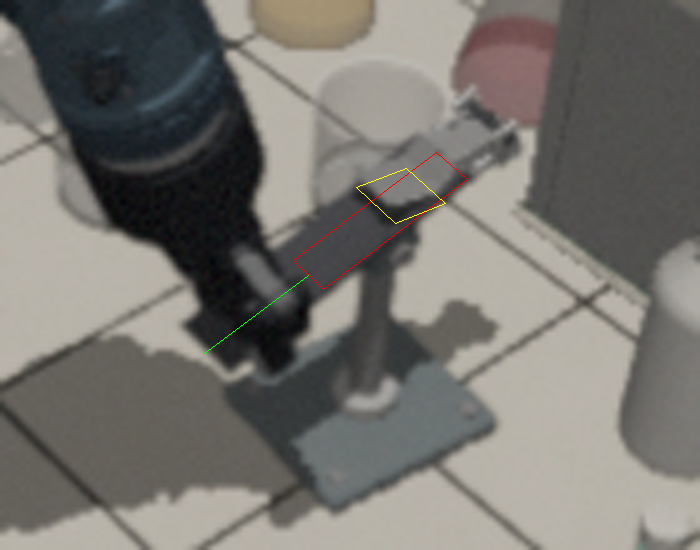

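View pics/w9.png

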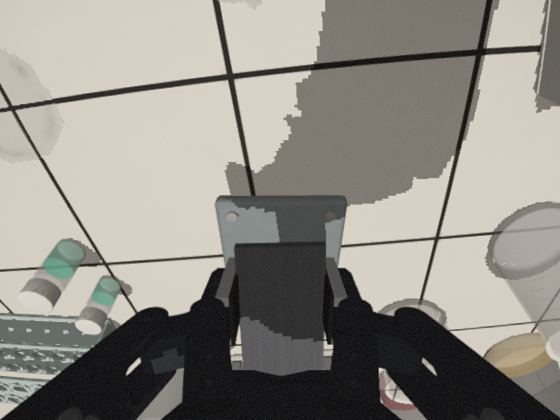

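```bash
python3 -m creep '[[[2,0,0],[0,0,0]],[[4,0,0],[0,0,0]],[[4,0,0],[0,0,0]]]' - ; python3 -m creep '[[[0,0,0],[0,0,0]],[[0,0,0],[0,0,0]],[[0,0,0],[0,0,0]],[[0,0,0],[0,0,0]]]' 55
python3 - <<'E'
from h import *
save('wrist','w10.png')
E
```

```text
clock: 10.9
ee_pos: [0.6089, 0.0068, 0.1653]
tool_rot: [[-0.935, 0.109, 0.337], [0.103, 0.994, -0.036], [-0.338, 0.001, -0.941]]
force: [-8.9, 2.6, 2.6]
gripper_width: 0.0364
clock: 11.3
ee_pos: [0.6117, 0.0059, 0.1669]
tool_rot: [[-0.933, 0.11, 0.342], [0.103, 0.994, -0.038], [-0.344, 0.0, -0.939]]
force: [-0.8, 0.1, -0.1]
gripper_width: 0.0554
```

View pics/w10.png

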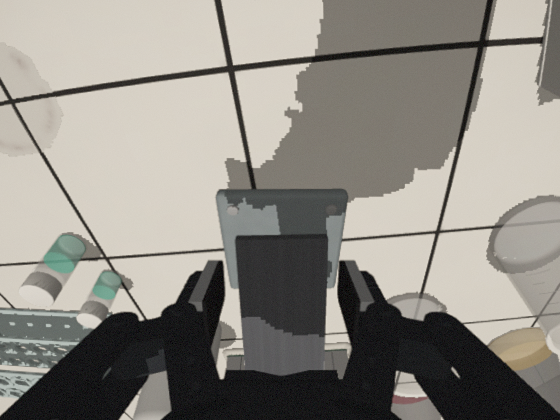

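```bash
python3 -m creep '[[[0,0,-20],[0,0,0]],[[0,0,-55],[0,0,0]],[[-5,0,-95],[0,0,0]],[[-30,0,-130],[0,0,0]],[[-60,0,-140],[0,0,0]],[[-80,0,-140],[0,0,0]],[[-80,0,-140],[0,0,0]]]' -
sed -i 's/(\[0,0,20\],\[0,0,0\])\]/([0,0,20],[0,0,0]),([-68,0,0],[0,0,0]),([-80,0,-140],[0,0,0])]/' h.py
python3 - <<'E'
from h import *
print(cmd())
save('wrist','w11.png');
for t in('coupon_hole_end','coupon_low_left','coupon_low_right','coupon_center','deck','clip_lip'):print(t,[(np.array(r['at']),round(r['confidence'],2)) for r in nets.landmark_of('wrist',t)])
save('scene','s11.png');overlay('scene','pics/s11.png','pics/s11o.png',(250,130,390,240),5,False)
E
```

```text
clock: 12.05
ee_pos: [0.6409, 0.0026, 0.3278]
tool_rot: [[-0.932, 0.11, 0.345], [0.103, 0.994, -0.038], [-0.347, 0.0, -0.938]]
force: [0.0, 0.5, 0.5]
gripper_width: 0.055
(array([0.6383, 0.0035, 0.3254]), array([[-0.934 ,  0.1097,  0.3399],
       [ 0.1031,  0.994 , -0.0375],
       [-0.342 ,  0.0001, -0.9397]]))
coupon_hole_end [(array([ 0.7422, -0.18  ,  0.0011]), 0.75)]
coupon_low_left [(array([0.604 , 0.027 , 0.1063]), 0.58), (array([ 0.607 , -0.0101,  0.1052]), 0.43)]
coupon_low_right [(array([ 0.6049, -0.0094,  0.1043]), 0.65)]
coupon_center [(array([0.6733, 0.0035, 0.1329]), 0.75)]
deck [(array([ 0.7477, -0.0069,  0.159 ]), 0.79), (array([ 0.7409, -0.1775,  0.0032]), 0.57)]
clip_lip [(array([ 0.6992, -0.006 ,  0.1624]), 0.6)]
```

View pics/w11.png

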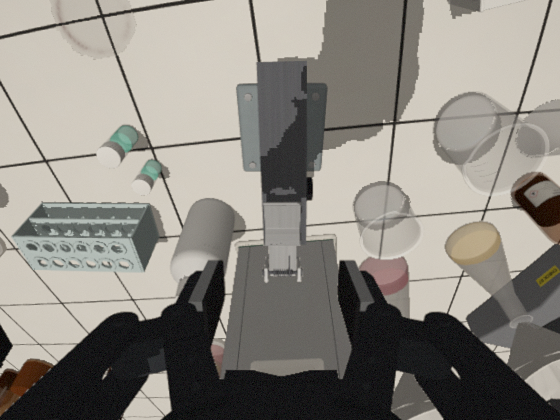

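View pics/s11o.png

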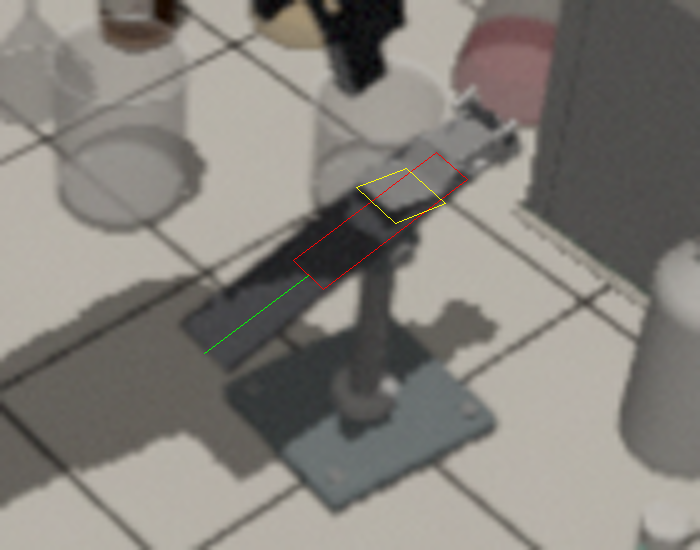

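```bash
python3 - <<'E'
from h import *
im=cv2.imread('pics/w11.png')
cv2.imwrite('pics/w11z.png',cv2.resize(cv2.convertScaleAbs(im[50:290,215:350],alpha=1.5),None,fx=2.5*1.6,fy=2.5,interpolation=cv2.INTER_CUBIC))
E
```

```text
(no output)
```

View pics/w11z.png

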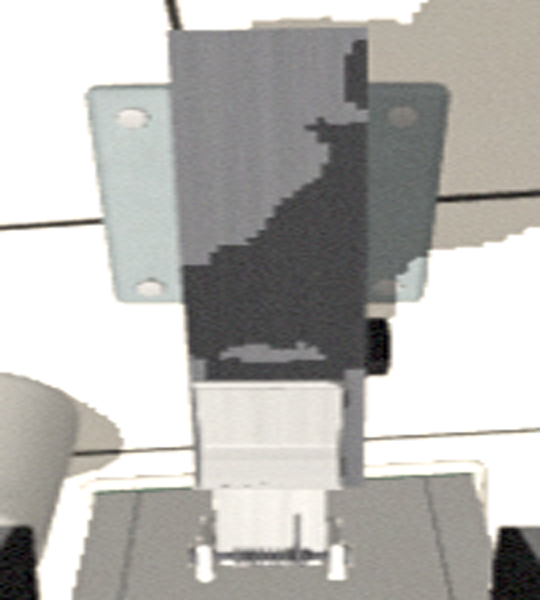

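```bash
python3 - <<'E'
from h import *
s=cst()
U=lambda a:np.array(a,float)/[4,2.5]+[215,50]-[.37,.3]
D=deckR(DY)
def ond(uv,h):
    o,d=ray('wrist',uv,s);o=(o-DO)@D;d=d@D
    return (o+d*((h-o[2])/d[:,2])[:,None])*1000
print('coupon L',ond(U([[169,35],[177,150],[185,265],[190,340]]),.005))
print('coupon R',ond(U([[368,35],[368,130],[366,300],[365,360],[364,440],[364,484]]),.005))
print('clip lip',ond(U([[193,383],[343,381]]),.0155), 'jaw',ond(U([[200,470],[340,470]]),.006))
print('base',onz('wrist',U([[89,92],[451,91],[119,299],[425,299]]),.013,s))
b=onz('wrist',U([[89,92],[451,91],[119,299],[425,299]]),.013,s);m=[b[:2].mean(0),b[2:].mean(0)];print(m,np.degrees(np.arctan2(*(m[1]-m[0])[1::-1])),(np.array(m)-DO)@Rz(DY))
E
```

```text
coupon L [[-152.2036  -17.6883    5.    ]
 [-118.9321  -16.8046    5.    ]
 [ -83.3415  -15.9       5.    ]
 [ -58.6018  -15.3375    5.    ]]
coupon R [[-152.1776   19.3722    5.    ]
 [-124.8484   19.9059    5.    ]
 [ -71.9409   20.6349    5.    ]
 [ -51.7495   20.8817    5.    ]
 [ -23.3254   21.3248    5.    ]
 [  -6.8668   21.7138    5.    ]]
clip lip [[-46.9727 -14.3641  15.5   ]
 [-47.6247  15.7841  15.5   ]] jaw [[-12.6245 -13.9794   6.    ]
 [-12.6047  16.3095   6.    ]]
base [[ 0.642  -0.0442  0.013 ]
 [ 0.6522  0.0518  0.013 ]
 [ 0.7442 -0.0544  0.013 ]
 [ 0.7548  0.0409  0.013 ]]
[array([0.6471, 0.0038, 0.013 ]), array([ 0.7495, -0.0067,  0.013 ])] -5.859884672150854 [[-0.0987  0.0015 -0.1433]
 [ 0.0043  0.0023 -0.1433]]
```

```bash
cat >> h.py <<'E'
def pose(g,h,p):  # grasp point, heading, pitch below horizontal
    hv=np.array([np.cos(h),np.sin(h),0]);k=np.array([0,0,1.])
    z=np.cos(p)*hv-np.sin(p)*k;x=-np.sin(p)*hv-np.cos(p)*k
    R=np.c_[x,np.cross(z,x),z];return np.array(g)-.054*z,R
E
python3 - <<'E'
from h import *
p,R=cmd();h=np.radians(-32.7);pt=np.radians(40)
P,R2=pose([.4975,-.3195,.04],h,pt);P=P-.1*R2[:,2]
print(P,rel(p,R,P,R2))
s=monitor.get_state();print(np.array(s['joint_pos']),s['clock'])
print(DO+deckR(DY)@[-.151,.00085,0], onz('top',[[341,238]],0))
E
```

```text
[ 0.3982 -0.2558  0.139 ] (array([ 261.3, -284. ,  103.3]), array([ 0.2673, -0.5143,  0.3817]))
[-0.0923  0.2452 -0.108   0.87   -0.0059  0.0165] 12.45
[0.6041 0.0079 0.1047] [[ 0.5654 -0.1794  0.    ]]
```

```bash
python3 -m creep '[[[26,-28,10],[0.027,-0.051,0.038]],[[52,-57,21],[0.053,-0.103,0.076]],[[78,-85,31],[0.080,-0.154,0.115]],[[105,-114,41],[0.107,-0.206,0.153]],[[131,-142,52],[0.134,-0.257,0.191]],[[157,-170,62],[0.160,-0.309,0.229]],[[183,-199,72],[0.187,-0.360,0.267]],[[209,-227,83],[0.214,-0.411,0.305]],[[235,-256,93],[0.241,-0.463,0.344]],[[261,-284,103],[0.267,-0.514,0.382]]]' 85
sed -i 's/(\[-80,0,-140\],\[0,0,0\])\]/([-80,0,-140],[0,0,0]),([261,-284,103],[.267,-.514,.382])]/' h.py
python3 - <<'E'
from h import *
print(cmd());s=monitor.get_state();print(np.array(s['ee_pos']),np.array(s['joint_pos']))
save('wrist','w12.png')
print([(np.array(r['at']),round(r['confidence'],2)) for r in nets.landmark_of('wrist','beaker_center')])
print(np.array(monitor.get_state()['ee_pos']))
E
```

```text
clock: 13.45
ee_pos: [0.4688, -0.2776, 0.202]
tool_rot: [[-0.58, 0.542, 0.607], [0.376, 0.84, -0.391], [-0.722, 0.001, -0.691]]
force: [0.2, 0.3, -0.6]
gripper_width: 0.085
(array([ 0.3984, -0.2558,  0.1393]), array([[-0.541 ,  0.5403,  0.6445],
       [ 0.3477,  0.8415, -0.4136],
       [-0.7658,  0.0003, -0.6431]]))
[ 0.4688 -0.2776  0.202 ] [-0.688   0.0242 -1.0196 -0.277   0.0837 -0.0787]
[(array([ 0.494 , -0.3222,  0.0368]), 0.79)]
[ 0.4696 -0.2791  0.2029]
```

View pics/w12.png

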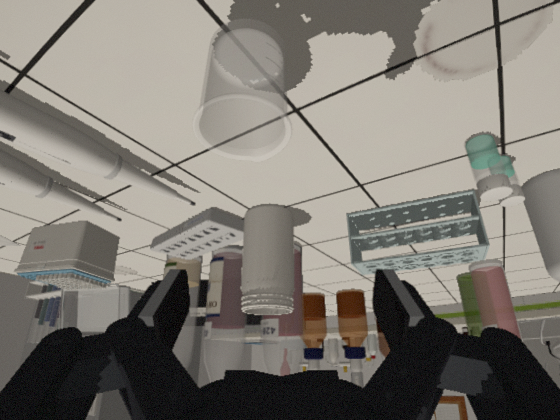

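```bash
python3 - <<'E'
from h import *
from scipy.optimize import least_squares
Q=np.array([[.3781,.0796,1.2744],[.2452,-.108,.87],[.0242,-1.0196,-.277]])
X=np.array([[np.hypot(.1844,.5441),.303],[np.hypot(.6409,.0026),.3278],[np.hypot(.4692,.2783),.2025]])
def fk(p,q):
    L1,L2,Lt,z0,b=p;f=q[:,0]-q[:,1];t=f+q[:,2]
    return np.c_[L1*np.sin(q[:,0])+L2*np.cos(f)+b*np.sin(f)+Lt*np.cos(t), z0+L1*np.cos(q[:,0])-L2*np.sin(f)+b*np.cos(f)-Lt*np.sin(t)]
r=least_squares(lambda p:(fk(p,Q)-X).ravel(),[.35,.35,.25,.2,0]);print(r.x,r.fun)
E
```

```text
[0.4959 0.3888 0.384  0.2737 0.0713] [ 0.0003  0.0014 -0.0003 -0.0017  0.0001  0.0003]
```

```bash
python3 - <<'E'
from h import *
s=monitor.get_state();p=np.array(s['ee_pos']);R=np.array(s['tool_rot']);print(p,R[:,2],np.array(s['joint_pos']))
h=np.arctan2(-.3205,.4965);pt=np.radians(70)
P,R2=pose([.4965,-.3205,.04],h,pt);P0=P-.075*R2[:,2]
print(P0,rel(p,R,P0,R2));print(P)
# beaker check: rim ellipse top in w12, rim z=.07
print(onz('wrist',[[198,125],[291,125],[244,94],[244,157]],.07), onz('wrist',[[215,55],[275,55]],0.0))
E
```

```text
[ 0.4696 -0.2791  0.2029] [ 0.6079 -0.3935 -0.6897] [-0.6886  0.0255 -1.0174 -0.2786  0.0826 -0.0787]
[ 0.4594 -0.2966  0.1612] (array([ 29.5, -20.2,  29.4]), array([-0.0007,  0.4607, -0.0012]))
[ 0.481  -0.3105  0.0907]
[[ 0.4769 -0.3403  0.07  ]
 [ 0.5061 -0.2959  0.07  ]
 [ 0.4728 -0.3034  0.07  ]
 [ 0.5164 -0.3383  0.07  ]] [[ 0.485  -0.3438  0.    ]
 [ 0.5081 -0.3089  0.    ]]
```

```bash
python3 -m creep '[[[6,-4,-10],[0,0.09,0]],[[12,-8,-10],[0,0.18,0]],[[18,-12,0],[0,0.27,0]],[[24,-16,10],[0,0.36,0]],[[29,-20,20],[0,0.46,0]],[[29,-20,29],[0,0.46,0]],[[29,-20,29],[0,0.46,0]]]' -
python3 - <<'E'
from h import *
for i in range(1):
    s=monitor.get_state();p=np.array(s['ee_pos']);R=np.array(s['tool_rot']);print(p,R,np.array(s['joint_pos']))
save('wrist','w13.png')
print([(np.array(r['at']),round(r['confidence'],2)) for r in nets.landmark_of('wrist','beaker_center')])
E
```

```text
clock: 14.25
ee_pos: [0.4602, -0.2934, 0.1601]
tool_rot: [[-0.792, 0.539, 0.287], [0.507, 0.842, -0.183], [-0.341, 0.001, -0.94]]
force: [-0.2, 0.8, 0.2]
gripper_width: 0.0849
[ 0.4602 -0.2934  0.1601] [[-0.7916  0.5392  0.2875]
 [ 0.5072  0.8422 -0.1829]
 [-0.3407  0.001  -0.9402]] [-0.7043  0.2033 -0.6247  0.3982  0.0468 -0.1266]
[(array([ 0.4941, -0.3217,  0.0337]), 0.8), (array([ 0.6916, -0.1871, -0.0007]), 0.26)]
```

View pics/w13.png

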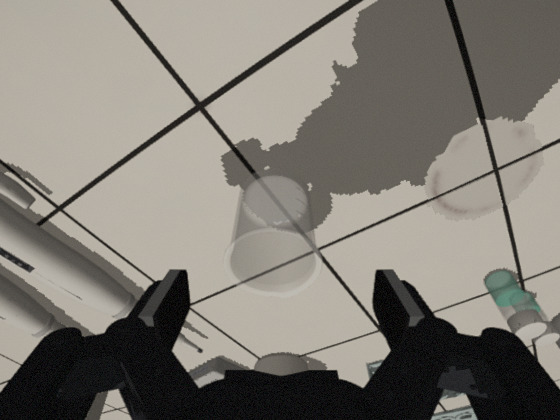

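```bash
python3 - <<'E'
from h import *
s=monitor.get_state();p=np.array(s['ee_pos']);R=np.array(s['tool_rot'])
E=onz('wrist',[[228,260],[322,260],[275,228],[275,297]],.07);print(E,(E[:2].mean(0)+E[2:].mean(0))/2)
for c in([.495,-.3208,.04],):
    P,R2=pose(c,np.arctan2(R[1,2],R[0,2]),np.radians(70));print(P,rel(p,R,P,R2))
E
```

```text
[[ 0.4748 -0.3384  0.07  ]
 [ 0.5039 -0.2931  0.07  ]
 [ 0.469  -0.3024  0.07  ]
 [ 0.5179 -0.3346  0.07  ]] [ 0.4914 -0.3171  0.07  ]
[ 0.4794 -0.3109  0.0907] (array([-2. , -4.6, 74.6]), array([-0.    , -0.0026, -0.0031]))
```

```bash
python3 -m creep '[[[0,-4,10],[0,0,0]],[[0,-4,30],[0,0,0]],[[0,-4,50],[0,0,0]],[[0,-4,66],[0,0,0]],[[0,-4,74],[0,0,0]],[[0,-4,74],[0,0,0]]]' -
python3 - <<'E'
from h import *
save('wrist','w14.png')
E
```

```text
clock: 14.95
ee_pos: [0.4775, -0.3096, 0.0898]
tool_rot: [[-0.792, 0.54, 0.285], [0.509, 0.842, -0.181], [-0.337, 0.001, -0.941]]
force: [-0.2, -0.2, -0.5]
gripper_width: 0.0852
```

View pics/w14.png

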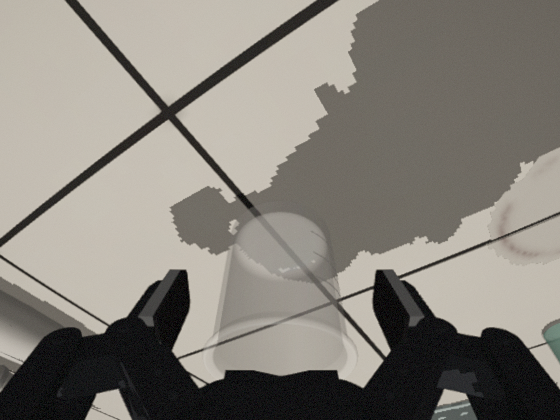

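```bash
python3 -m creep '[[[0,0,0],[0,0,0]],[[0,0,0],[0,0,0]],[[0,0,0],[0,0,0]],[[0,0,0],[0,0,0]]]' 45
python3 - <<'E'
from h import *
save('wrist','w15.png')
E
```

```text
clock: 15.4
ee_pos: [0.4789, -0.311, 0.0923]
tool_rot: [[-0.791, 0.54, 0.287], [0.508, 0.842, -0.184], [-0.341, -0.0, -0.94]]
force: [-2.2, 0.7, 6.3]
gripper_width: 0.0519
```

View pics/w15.png

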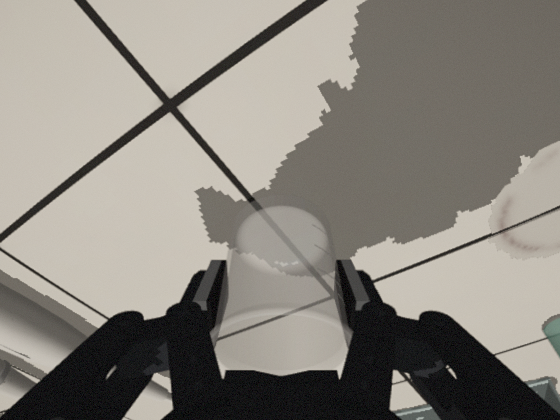

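```bash
python3 - <<'E'
from h import *
s=monitor.get_state();p=np.array(s['ee_pos']);R=np.array(s['tool_rot']);u,_,v=np.linalg.svd(R);R=u@v
h0=np.arctan2(R[1,2],R[0,2]);g0=p+.054*R[:,2];r0=np.hypot(*g0[:2]);a0=np.arctan2(g0[1],g0[0])
c=np.array([.559,.013]);r1=np.hypot(*c);a1=np.arctan2(c[1],c[0]);dh=np.radians(-6.3)-h0
print(np.degrees(h0),np.degrees(dh),np.degrees(a1-a0))
for i,f in enumerate([0,0,.1,.22,.34,.46,.58,.7,.82,.92,1,1]):
    lift=[.012,.025][min(i,1)]
    Rn=Rz(dh*f)@R;r=r0+(r1-r0)*f;a=a0+(a1-a0)*f
    g=np.array([r*np.cos(a),r*np.sin(a),g0[2]+lift]);P=g-.054*Rn[:,2]
    t,w=rel(p,R,P,Rn);print(i,t.round(0),w.round(3))
E
```

```text
-32.68926044228701 26.389260442287007 34.319941809966096
0 [ -4.   0. -11.] [0. 0. 0.]
1 [ -8.   0. -24.] [0. 0. 0.]
2 [ -5.  34. -25.] [-0.016  0.    -0.043]
3 [  2.  75. -27.] [-0.035  0.    -0.095]
4 [ 12. 114. -31.] [-0.054  0.    -0.147]
5 [ 24. 153. -35.] [-0.072  0.    -0.199]
6 [ 39. 190. -41.] [-0.091  0.    -0.251]
7 [ 56. 226. -47.] [-0.11   0.    -0.303]
8 [ 75. 260. -54.] [-0.129  0.    -0.355]
9 [ 93. 287. -60.] [-0.145  0.    -0.398]
10 [108. 308. -66.] [-0.157  0.    -0.433]
11 [108. 308. -66.] [-0.157  0.    -0.433]
```

```bash
python3 -m creep '[[[-2,0,-5],[0,0,0]],[[-4,0,-11],[0,0,0]],[[-8,0,-24],[0,0,0]],[[-8,0,-24],[0,0,0]]]' -
python3 - <<'E'
from h import *
print(np.array(monitor.get_state()['force']));save('wrist','w16.png')
E
```

```text
clock: 15.85
ee_pos: [0.4789, -0.3107, 0.1184]
tool_rot: [[-0.791, 0.54, 0.288], [0.507, 0.842, -0.184], [-0.342, 0.001, -0.94]]
force: [0.2, 0.0, 0.7]
gripper_width: 0.0518
[0.1935 0.0196 0.7411]
```

View pics/w16.png

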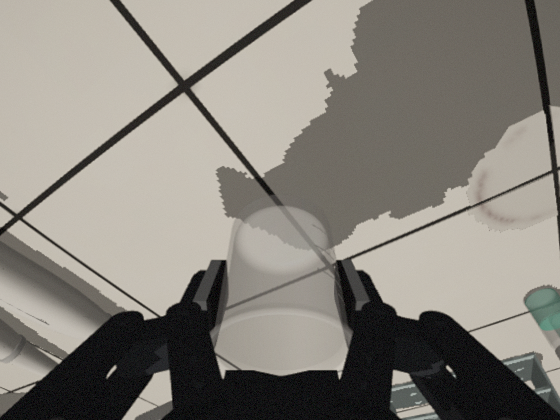

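```bash
python3 -m creep '[[[1,15,0],[-0.007,0,-0.019]],[[5,45,-1],[-0.021,0,-0.056]],[[13,83,-4],[-0.039,0,-0.106]],[[22,122,-8],[-0.057,0,-0.158]],[[34,160,-12],[-0.075,0,-0.208]],[[50,196,-18],[-0.094,0,-0.26]],[[66,230,-24],[-0.112,0,-0.308]],[[84,262,-30],[-0.13,0,-0.358]],[[101,287,-36],[-0.145,0,-0.398]],[[116,308,-42],[-0.157,0,-0.433]]]' -
python3 -m creep '[[[0,0,0],[0,0,0]],[[0,0,0],[0,0,0]]]' -
python3 - <<'E'
from h import *
s=monitor.get_state();print(np.array(s['ee_pos'])+.054*np.array(s['tool_rot'])[:,2],np.array(s['joint_pos']))
save('scene','s17.png');im=cv2.imread('pics/s17.png');cv2.imwrite('pics/s17z.png',cv2.resize(im[110:290,200:440],None,fx=3,fy=3,interpolation=cv2.INTER_CUBIC))
E
```

```text
clock: 16.9
ee_pos: [0.5393, 0.0187, 0.1158]
tool_rot: [[-0.936, 0.105, 0.336], [0.1, 0.994, -0.033], [-0.338, 0.002, -0.941]]
force: [0.1, 0.9, -0.7]
gripper_width: 0.0518
clock: 17.1
ee_pos: [0.5397, 0.017, 0.1162]
tool_rot: [[-0.935, 0.107, 0.337], [0.102, 0.994, -0.035], [-0.339, 0.001, -0.941]]
force: [-0.1, -0.3, -0.4]
gripper_width: 0.052
[0.5579 0.0151 0.0653] [-0.0829  0.2593 -0.6944  0.2718 -0.0071  0.0238]
```

View pics/s17z.png

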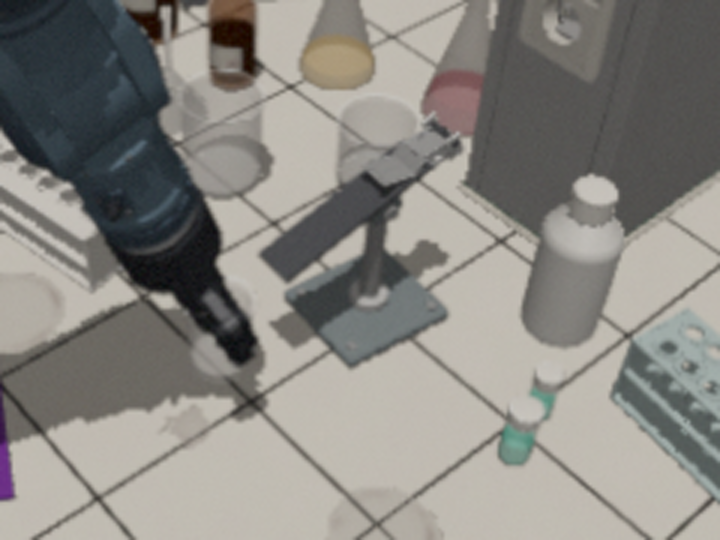

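```bash
python3 -m creep '[[[3,-1,8],[0,0,0]],[[6,-2,16],[0,0,0]],[[7,-2,20],[0,0,0]],[[8,-2,22],[0,0,0]],[[8,-2,22],[0,0,0]]]' -
```

```text
clock: 17.65
ee_pos: [0.5399, 0.0136, 0.093]
tool_rot: [[-0.935, 0.11, 0.337], [0.104, 0.994, -0.036], [-0.339, 0.001, -0.941]]
force: [0.2, -0.4, -0.5]
gripper_width: 0.0522
```

```bash
python3 -m creep '[[[0.4,0,1],[0,0,0]],[[0.4,0,1],[0,0,0]]]' -
python3 -m creep '[[[0.4,0,1],[0,0,0]],[[0.4,0,1],[0,0,0]]]' -
```

```text
clock: 17.85
ee_pos: [0.5403, 0.0139, 0.0924]
tool_rot: [[-0.935, 0.11, 0.338], [0.104, 0.994, -0.036], [-0.34, 0.002, -0.94]]
force: [0.6, -1.3, -0.4]
gripper_width: 0.052
clock: 18.05
ee_pos: [0.5404, 0.0139, 0.0924]
tool_rot: [[-0.934, 0.109, 0.339], [0.103, 0.994, -0.036], [-0.341, 0.001, -0.94]]
force: [-6.0, 0.5, 9.3]
gripper_width: 0.0519
```

```bash
python3 -m creep '[[[-0.4,0,-1],[0,0,0]],[[-0.4,0,-1],[0,0,0]],[[-0.4,0,-1],[0,0,0]],[[-0.4,0,-1],[0,0,0]],[[-0.4,0,-1],[0,0,0]]]' 84
python3 -m creep '[[[10,0,-4],[0,0,0]],[[25,0,-9],[0,0,0]],[[42,0,-15],[0,0,0]],[[56,0,-20],[0,0,0]],[[60,0,-22],[0,0,0]],[[60,0,-22],[0,0,0]]]' -
python3 - <<'E'
from h import *
s=monitor.get_state();print(np.array(s['ee_pos']),np.array(s['joint_pos']))
save('wrist','w18.png')
print([(np.array(r['at']),round(r['confidence'],2)) for r in nets.landmark_of('wrist','beaker_center')])
E
```

```text
clock: 18.55
ee_pos: [0.54, 0.0139, 0.0922]
tool_rot: [[-0.935, 0.109, 0.338], [0.103, 0.994, -0.036], [-0.34, 0.002, -0.941]]
force: [0.0, 0.0, -0.5]
gripper_width: 0.084
clock: 19.15
ee_pos: [0.4755, 0.0211, 0.0925]
tool_rot: [[-0.935, 0.109, 0.337], [0.103, 0.994, -0.036], [-0.339, 0.001, -0.941]]
force: [0.4, 0.0, -0.0]
gripper_width: 0.0839
[0.4755 0.0211 0.0925] [-0.0857  0.1947 -0.8756  0.1545 -0.0067  0.0229]
[(array([0.5595, 0.013 , 0.0362]), 0.67)]
```

View pics/w18.png

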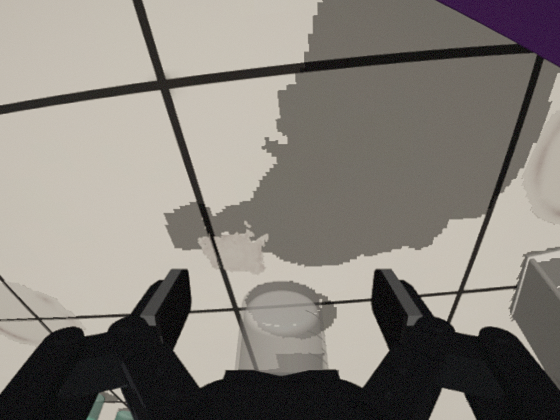

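```bash
python3 -m creep '[[[0,0,0],[0,0,0]],[[0,0,0],[0,0,0]],[[-9,0,3],[0,0,0]],[[-19,0,7],[0,0,0]],[[-26,0,10],[0,0,0]],[[-26,0,10],[0,0,0]]]' 42
python3 -m creep '[[[-2,0,1],[0,0,0]],[[-5,0,2],[0,0,0]],[[-7,0,3],[0,0,0]],[[-9,0,3],[0,0,0]],[[-11,0,4],[0,0,0]],[[-13,0,5],[0,0,0]],[[-15,0,5.5],[0,0,0]],[[-17,0,6],[0,0,0]],[[-19,0,7],[0,0,0]],[[-19,0,7],[0,0,0]]]' -
python3 - <<'E'
from h import *
s=monitor.get_state();print(np.array(s['ee_pos']))
save('wrist','w19.png');print([(np.array(r['at']),round(r['confidence'],2)) for r in nets.landmark_of('wrist','beaker_center')])
save('scene','s19.png');print([(np.array(r['at']),round(r['confidence'],2)) for r in nets.landmark_of('scene','beaker_center')])
im=cv2.imread('pics/s19.png');cv2.imwrite('pics/s19z.png',cv2.resize(im[130:270,220:400],None,fx=4,fy=4,interpolation=cv2.INTER_CUBIC))
E
```

```text
clock: 19.85
ee_pos: [0.5066, 0.0176, 0.0927]
tool_rot: [[-0.934, 0.11, 0.34], [0.104, 0.994, -0.036], [-0.342, 0.002, -0.94]]
force: [0.0, 0.4, 0.2]
gripper_width: 0.0421
clock: 20.85
ee_pos: [0.5248, 0.0156, 0.0921]
tool_rot: [[-0.935, 0.11, 0.338], [0.103, 0.994, -0.036], [-0.34, 0.001, -0.94]]
force: [0.1, -0.1, -0.6]
gripper_width: 0.0417
[0.5248 0.0156 0.0921]
[(array([0.5724, 0.0133, 0.0372]), 0.71)]
[(array([0.5764, 0.0112, 0.0361]), 0.86)]
```

View pics/w19.png

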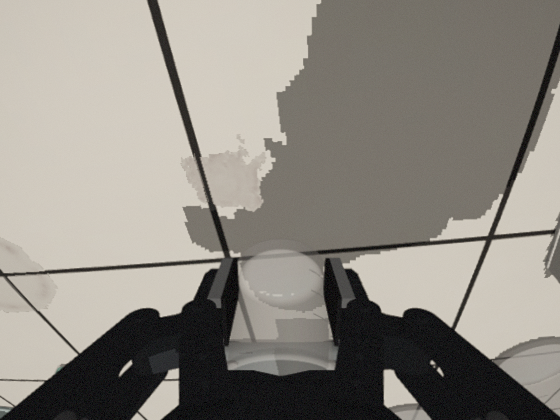

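View pics/s19z.png

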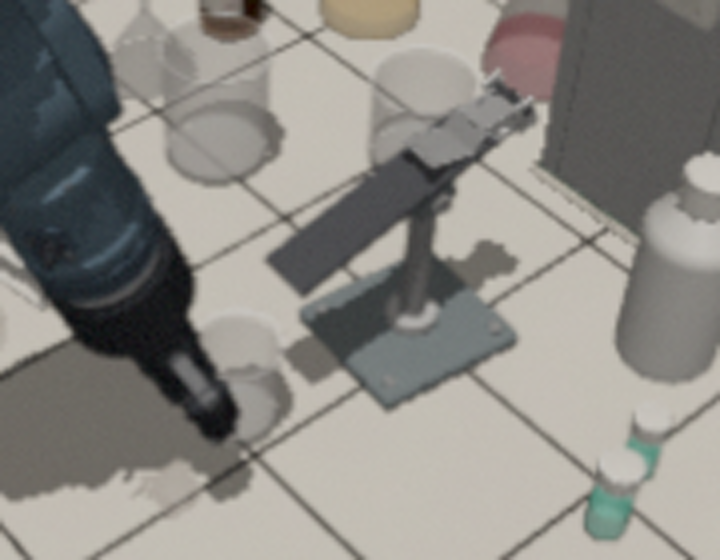

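```bash
python3 -m creep '[[[-3,0,1],[0,0,0]],[[-6,0,2],[0,0,0]],[[-9,0,3],[0,0,0]],[[-12,0,4.5],[0,0,0]],[[-15,0,5.5],[0,0,0]],[[-18,0,6.5],[0,0,0]],[[-20,0,7],[0,0,0]],[[-22,0,8],[0,0,0]],[[-22,0,8],[0,0,0]]]' -
python3 - <<'E'
from h import *
s=monitor.get_state();print(np.array(s['ee_pos']))
save('wrist','w20.png');print([(np.array(r['at']),round(r['confidence'],2)) for r in nets.landmark_of('wrist','beaker_center')])
save('scene','s20.png');print([(np.array(r['at']),round(r['confidence'],2)) for r in nets.landmark_of('scene','beaker_center')])
im=cv2.imread('pics/s20.png');cv2.imwrite('pics/s20z.png',cv2.resize(im[130:270,220:400],None,fx=4,fy=4,interpolation=cv2.INTER_CUBIC))
E
```

```text
clock: 21.95
ee_pos: [0.548, 0.0131, 0.092]
tool_rot: [[-0.935, 0.11, 0.338], [0.103, 0.994, -0.036], [-0.34, 0.002, -0.94]]
force: [-0.4, 0.2, -0.2]
gripper_width: 0.042
[0.548  0.0131 0.092 ]
[(array([0.5959, 0.0098, 0.033 ]), 0.59)]
[(array([0.5977, 0.0081, 0.0382]), 0.98), (array([ 0.7452, -0.0091,  0.157 ]), 0.38)]
```

View pics/s20z.png

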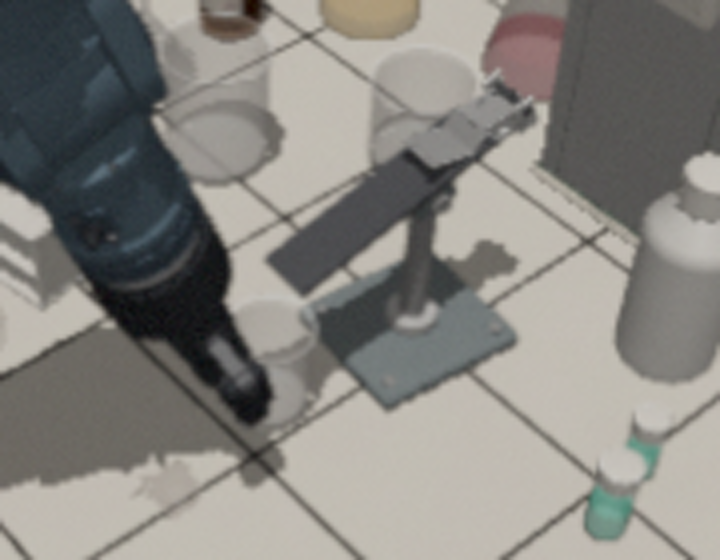

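```bash
python3 -m creep '[[[-2,0,0.7],[0,0,0]],[[-4,0,1.5],[0,0,0]],[[-5,0,2],[0,0,0]],[[-5,0,2],[0,0,0]]]' -
python3 -m creep '[[[6,0,-2],[0,0,0]],[[20,0,-7],[0,0,0]],[[45,0,-16],[0,0,0]],[[75,0,-30],[0,0,0]],[[90,0,-70],[0,0,0]],[[70,0,-115],[0,0,0]],[[40,0,-150],[0,0,0]],[[10,0,-180],[0,0,0]],[[-20,0,-190],[0,0,0]],[[-20,0,-190],[0,0,0]]]' -
python3 - <<'E'
from h import *
s=monitor.get_state();print(np.array(s['ee_pos']))
save('wrist','w21.png');
for t in('beaker_center','coupon_low_left','coupon_low_right','coupon_center','clip_lip','deck'):print(t,[(np.array(r['at']),round(r['confidence'],2)) for r in nets.landmark_of('wrist',t)])
save('scene','s21.png')
for t in('beaker_center','coupon_low_left','coupon_low_right','coupon_center','clip_lip'):print(t,[(np.array(r['at']),round(r['confidence'],2)) for r in nets.landmark_of('scene',t)])
im=cv2.imread('pics/s21.png');cv2.imwrite('pics/s21z.png',cv2.resize(im[130:270,220:400],None,fx=4,fy=4,interpolation=cv2.INTER_CUBIC))
E
```

```text
clock: 22.55
ee_pos: [0.5533, 0.0125, 0.0918]
tool_rot: [[-0.935, 0.11, 0.338], [0.103, 0.994, -0.036], [-0.34, 0.001, -0.94]]
force: [0.6, -0.0, -0.3]
gripper_width: 0.0423
clock: 23.55
ee_pos: [0.5122, 0.0167, 0.2824]
tool_rot: [[-0.931, 0.11, 0.348], [0.103, 0.994, -0.037], [-0.35, 0.002, -0.937]]
force: [-0.1, 0.3, 0.4]
gripper_width: 0.0419
[0.5122 0.0167 0.2824]
beaker_center [(array([0.6011, 0.0047, 0.0348]), 0.7)]
coupon_low_left [(array([0.6021, 0.0272, 0.1078]), 0.95)]
coupon_low_right [(array([ 0.6035, -0.0067,  0.1046]), 0.84)]
coupon_center [(array([0.6748, 0.0034, 0.1348]), 0.72)]
clip_lip [(array([ 0.7002, -0.004 ,  0.1593]), 0.95)]
deck [(array([ 0.7501, -0.0086,  0.1586]), 0.7)]
beaker_center []
coupon_low_left [(array([0.4255, 0.1511, 0.0002]), 0.79), (array([0.6092, 0.0279, 0.1065]), 0.6), (array([0.3828, 0.3869, 0.0021]), 0.57)]
coupon_low_right [(array([0.3899, 0.1729, 0.0073]), 0.88), (array([0.3516, 0.3839, 0.0002]), 0.71), (array([ 0.6024, -0.0109,  0.1052]), 0.64)]
coupon_center [(array([0.3709, 0.3094, 0.0015]), 0.97), (array([0.3791, 0.0944, 0.0016]), 0.79), (array([ 0.6772, -0.0001,  0.132 ]), 0.71)]
clip_lip []
```

View pics/s21z.png

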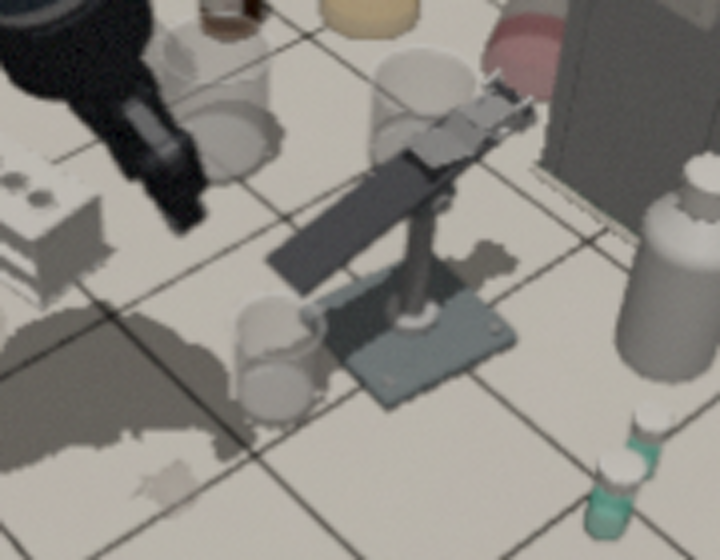

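View pics/w21.png

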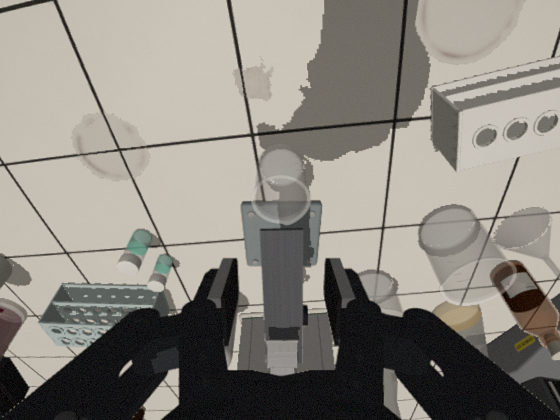

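```bash
python3 - <<'E'
from h import *
s=monitor.get_state()
E=onz('wrist',[[251,201],[311,201],[281,177],[281,225]],.07,s);print(E,(E[:2].mean(0)),E[2:].mean(0))
L=onz('wrist',[[262,229],[302.5,229]],.110,s);print(L,L.mean(0))
im=cv2.imread('pics/w21.png');cv2.imwrite('pics/w21z.png',cv2.resize(im[140:250,225:335],None,fx=5,fy=5,interpolation=cv2.INTER_CUBIC))
for cam,png,box,o in(('scene','pics/s21.png',(260,170,330,250),'pics/s21o.png'),):
    z=cv2.imread(png);x0,y0,x1,y1=box;z=cv2.resize(z[y0:y1,x0:x1],None,fx=7,fy=7,interpolation=cv2.INTER_CUBIC)
    t=np.linspace(0,6.3,60);
    for c,col in(((.602,.007),(0,0,255)),):
        for h,r in((.07,.029),(0,.026)):
            q=((proj(cam,np.c_[c[0]+r*np.cos(t),c[1]+r*np.sin(t),0*t+h])-[x0-.5,y0-.5])*7).round().astype(int);cv2.polylines(z,[q[:,None]],False,col,1)
    cv2.imwrite(o,z)
E
```

```text
[[ 0.586  -0.0195  0.07  ]
 [ 0.5923  0.0366  0.07  ]
 [ 0.5628  0.0115  0.07  ]
 [ 0.6187  0.0053  0.07  ]] [0.5892 0.0086 0.07  ] [0.5908 0.0084 0.07  ]
[[ 0.5872 -0.0074  0.11  ]
 [ 0.591   0.0265  0.11  ]] [0.5891 0.0096 0.11  ]
```

View pics/w21z.png

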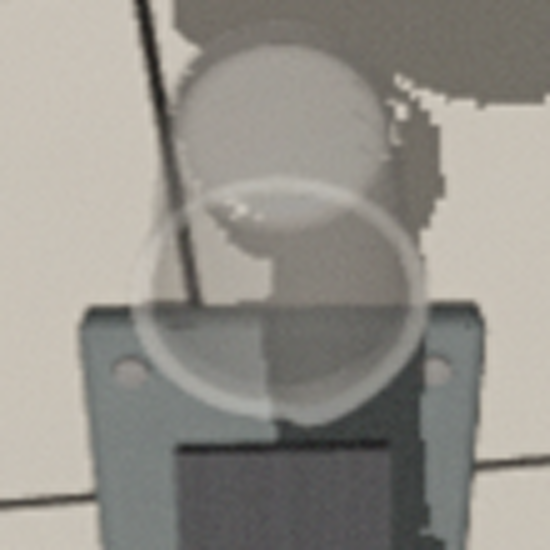

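View pics/s21o.png

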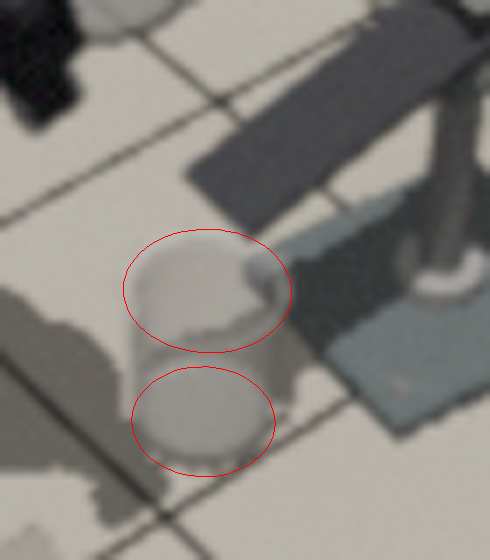

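```bash
python3 - <<'E'
from h import *
s=monitor.get_state();print(s['clock'],np.array(s['force']),np.array(s['joint_vel']))
print(job.close_job())
E
```

```text
24.2 [-0.4527  0.4705 -0.0218] [ 0.0013  0.001   0.0044  0.0011  0.0008 -0.0006]
the job is handed in; nothing more can be done
None
```

I finished the task and handed it in at 24.2 s. The coupon is under the clip against the stop, and the small beaker stands upright under its lower edge. The hand-in gave no verdict.

**Coupon:** I gripped the steel coupon across its width, tilted it 20°, laid it on the deck and slid its hole end under the clip.
- **Push:** It met about 4–5 N while lifting the clip. The force then rose sharply to about 17 N with almost no further movement, at the place where I expected the stop. I eased off and let go.
- **Position after release:** The coupon lies on the deck, about 0.7° and 1–2 mm off the deck's centreline. Its lower edge is at about (0.604, 0.009), where it should be within the 2–4 mm camera error.

**Beaker:** A flat grasp that would have fitted under the coupon was out of reach because joint 3 hit its limit, so I changed the plan. I gripped the beaker at a steep tilt, set it down 45 mm short, and pushed it the rest of the way with the parted fingertips.
- **Final position:** Fitting the rim and the coupon edge in the last wrist picture put the rim centre within about 2 mm of the middle of the edge.
- **Check that disagreed:** The network put the beaker about 4–5 mm off to the side. Even then, the whole edge is still over the 54 mm mouth.
- **Check that failed:** In the last scene picture the network did not find the beaker, so I judged that view by an outline drawn over it, which fitted.

The gripper was clear of everything at hand-in, and the arm went nowhere near the other glassware while working.

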